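# Fit the stop pin and hold a slide carrier flush on the tilt stage

## Robot

A 6-joint arm with a two-finger parallel gripper is mounted at the origin on a cart in front of the work surface, level with it; the furniture and walls round the work are solid. World frame = base frame: x ahead of the robot, y to its left, z up, the work surface at z = 0. Lengths are in mm, angles in degrees, forces in N, time in s.
With the tool pointing down it reaches from about 300 to 850 mm from the base axis. Payload 4.2 kg.
Tool frame: the origin (TCP) lies at the very end of the fingers, on their centre line; the grasp point (between the pads) lies 19 mm behind it (env.grip_depth is the distance from the TCP to the grasp point, in mm); y points along the fingers, z is the direction in which the jaws open and shut, and the axes are right-handed (so a half turn about y gives the same grasp; the last joint's range is limited). The gripper opens to 91 mm and grips with 3 to 60 N. Pads are 32 mm wide; open, the fingers measure 118 mm over their backs; the gripper's body (76 mm by 178 mm) begins 60 mm behind the grasp point.
Start: joints at [-77.98, 18.312, 89.639, -0, 72.044, -1.146], TCP at [130.977, -559.9, 213.976] pointing down, gripper open.
Joint ranges: [-177.97, 177.97], [-48.28, 115.42], [12.27, 149.76], [-77.06, 257.06], [2.81, 150.46], [-146.56, 146.56]. Speed limits (degrees/s): [147.25, 147.25, 180, 180, 180, 180].

## Interface

Orientations are given as [roll, pitch, yaw] about the fixed x, y, z axes, in that order (R = Rz(yaw) Ry(pitch) Rx(roll)).
In Python, from workcell import state, imaging, job, env gives the robot as it stands.
- The arm moves only by the shell command python3 -m pendant 'ROWS' [FORCE]. ROWS is JSON, a list of rows, each an object with "delta_pos": the shift along the tool's x, y, z in cm, a list of three; "twist": the turn, a rotation vector about the tool's x, y, z in degrees, a list of three; "grip": the opening in per cent of the stroke, from 0 (shut) to 100 (fully open). In form: [{"delta_pos": [tx, ty, tz], "twist": [wx, wy, wz], "grip": grip}, ...]. A call has exactly 5 rows; each row is the pose to reach, as a shift and turn from the pose commanded when the call began, along the tool's axes at that moment; what a row does not reach only later rows make up. A row lasts 1/10 s, in which the tool goes at most 50 mm and 8.59 degrees, less where a joint would pass 70% of its speed; a pose out of reach is approached as far as the arm can. A call with a gripper value outside its range is refused whole. The fingers move at their own pace and stop on an object; FORCE is the grip in N (left out, the last holds). Time passes only in rows, so rows that repeat a pose let the fingers close, or fill a call up. It gives the time, the measured TCP pose, the force and the opening at its end, in the units of the state.
- state(): the state, without advancing time (a new reading comes with each control period).
- imaging.grab_frame(name): name is "scene" or "side" or "wrist"; returns (picture, depth): 420x560x3 uint8, red, green, blue; 420x560 float32, mm along the optical axis (not along the pixel's ray), 0 where there is no reading.
- imaging.camera_info(name): a dict with "fx", "fy", "cx", "cy" (pixels), "R" (3x3) and "t" (3): a world point X has camera coordinates R X + t. Camera axes: x right, y down, z forward; pixel columns grow to the right and rows downward; lengths in mm; the calibration is good to about 2 mm. A picture is of the moment at which its call begins: read the wrist's pose just before it. camera_info takes no time and is no camera call; for the wrist camera it gives the pose at the moment of the call.
- job.job_done(): hands the job in, once; it reports no verdict.
The state is a dict: "time_s": time; "qpos": joint angles; "qvel": joint speeds; "effort": joint torques, N m; "ee_pos": TCP position; "ee_rot": TCP orientation; "force": force on the tool from outside, world axes, zero at the start; "torque": the same for the moment, N m; "gripper_width": finger opening in mm.
Only numpy, scipy, OpenCV 4.12 (cv2) and the standard library are available. Lean on these libraries where they do the work, as an engineer would, in place of code of your own. Each camera call takes 0.05 s, during which the arm holds its last target.

## Task

First put the orange stop pin down through the hole in the flange at the foot of the tilt stage, fully home, and let go of it. Then pick up the blue slide carrier by its white handle, tilt it to match the sloped dark face, and hold it flat against the face, square and centred between the white lines, with its lower edge up against the pin; finish while still gripping it and pressing it lightly but surely onto the face. Do not shift the tilt of the stage or disturb the bottles, beaker and dish around it.

Things in the scene. Friction and masses are not known exactly. Their poses are not given: they have to be found in the camera images.
- pin_hole (a point): Centre of the mouth of the vertical round hole (12 mm wide, chamfered, right through) in the aluminium flange (36 x 46 mm, 28 mm high) at the front foot of the fixed grey tilt stage. The mouth is 28 mm above the worktop. x points from the flange towards the sloped face, z up. The lower edge of the sloped face runs across 16 mm beyond this point in +x, 10 mm above it.
- seat (a point): Point on the sloped dark face (100 mm up the slope, 72 mm wide, white lines along both sides): on its centre line, 42 mm up from its lower edge. x up the slope, y level across it, z outward, square to the face. With the carrier flush and touching the pin, the carrier origin is within 2 mm of this point, or up to 5 mm down the slope if pushed until the pin leans.
- tilt (a joint): Slope angle of the face, rad, 0 = level; it rises away from the pin hole. It differs every time (about 0.25 to 0.45). The hinge is clamped: it slips only under more than 5 N m.
- face_top (a point): Middle of the upper edge of the sloped face, on its surface, 100 mm up the slope from the lower edge.
- carrier: Slide carrier: a flat blue frame 96 (x) x 56 (y) x 6 mm with a glass slide in it, about 0.1 kg, lying flat on the worktop. Origin: centre of its flat underside; z up out of the handle side. On top a white bridge handle along x: 44 mm long, 12 mm thick in y, from 12 to 38 mm above the underside. Same both ways round.
- pin: Orange stop pin, upright in its parking block, about 60 g. Origin: centre of its lower end; z up. Shank 10 mm thick, 24 mm long, chamfered end; body above it 16 mm thick, 40 mm long (64 mm in all). Home in a hole, the shoulder sits on the rim and the origin is 4 mm above the worktop; it has 2 mm of play and can lean about 0.12 rad. Grip the upper part of the body.
- pin_block: Fixed grey parking block 56 x 56 x 28 mm with a 12 mm hole through its middle in which the pin starts. Origin: centre of its underside.
- beaker_glass: Bystander: small glass beaker, 50 mm wide, 68 mm high; origin under its centre.
- bottle_amber: Bystander: amber bottle, 58 mm wide, 116 mm high; origin under its centre.
- dropper_bottle: Bystander: dropper bottle, 32 mm wide, 94 mm high; origin under its centre.
- petri_0: Bystander: closed petri dish, 63 mm wide, 14 mm high; origin under its centre.
Things that resemble listed ones, but are neither listed nor needed, are in the scene too. What is shaped like the part that bears pin_hole but brown is not meant.

How it is judged (in metres and radians):
On the way, in this order (a step that is already met when the one before it is completed fails the run):
1. the pin is fully home in the flange hole and let go (horizontal distance between pin and pin_hole below 0.004 m and height (world z) of pin below 0.009 m and angle between pin's own z axis and vertical below 0.22 rad and contact force between the fingers and pin below 0.05 N), for 0.2 s.
2. the carrier is gripped and lifted off the worktop, the pin staying home (horizontal distance between pin and pin_hole below 0.004 m and height (world z) of pin below 0.009 m and angle between pin's own z axis and vertical below 0.22 rad and height (world z) of carrier above 0.03 m and contact force between the fingers and carrier above 1 N), for 0.2 s.
At the end, for the whole second after the job is handed in: Last second: carrier gripped and pressed on the face with 1.5-40 N, flush within 3 mm and 0.05 rad, square within 0.12 rad, within 10 mm across, 6 mm up or 8 mm down the slope of the seat point, still; pin home (within 4 mm, lower end under 9 mm high), let go; face moved under 6 mm (all of step 1 and z of carrier in the frame of seat between -0.003 and 0.003 m and y of carrier in the frame of seat between -0.01 and 0.01 m and x of carrier in the frame of seat between -0.008 and 0.006 m and angle between the z axis of carrier and the z axis of seat, either way round below 0.05 rad and angle between the x axis of carrier and the x axis of seat, either way round below 0.12 rad and angle between carrier's own z axis and vertical below 1 rad and contact force between carrier and tilt between 1.5 and 40 N and contact force between the fingers and carrier above 1.5 N and linear speed of carrier below 0.01 m/s and distance of face_top from where it was at the start of the episode below 0.006 m); the arm keeps its last pose, push and grip.
It fails at once if a bystander (beaker, bottles, dish) is moved by more than 30 mm (distance of any of beaker_glass, bottle_amber, dropper_bottle, petri_0 from where it was at the start of the episode above 0.03 m).
It fails at once if the tilt of the face is shifted by more than 10 mm at its upper edge (distance of face_top from where it was at the start of the episode above 0.01 m).
It also fails if it takes over 67 s, if anything falls off the work surface, if the arm or the gripper's body presses on something with over 40 N, if the wrist force passes 120 N, or if a joint passes its speed limit or range.

## Working session

There is one attempt and no reset: what is moved stays moved. The work goes in short steps, Python scripts to look and compute and a shell command to move; the robot and the scene stay as the last step left them, time stands still between calls to the robot, and variables do not carry over. Pictures are saved under pics/ and viewed, and the job is handed in when it is done.

```bash
ls; mkdir -p pics; python3 - <<'E'
from workcell import state, imaging, job, env
import cv2
print(state())
for n in ("scene","side","wrist"):
    p,d=imaging.grab_frame(n)
    cv2.imwrite(f"pics/{n}0.png",p[:,:,::-1])
    import numpy as np
    np.savez(f"{n}0.npz",p=p,d=d,**imaging.camera_info(n))
    print(n,imaging.camera_info(n))
E
```

```text
pics
{'time_s': 0.0, 'qpos': array([-7.79787182e+01,  1.83512592e+01,  8.97073839e+01, -3.63216052e-03,
        7.20429681e+01, -1.14628203e+00]), 'qvel': array([-0.04755609, -0.09397218,  0.02563216,  0.03543004, -0.01786874,
       -0.0718812 ]), 'effort': array([-1.88485123e-03, -4.12465596e+01, -2.31975585e+01,  7.25555490e-02,
        4.57476277e-02, -1.56275755e-04]), 'ee_pos': array([ 130.85591374, -559.38796033,  213.11748184]), 'ee_rot': array([-9.01016600e+01, -1.41981067e-03, -1.66831312e+02]), 'force': array([-0.10332775,  0.99492853, -0.58894153]), 'torque': array([0.00231427, 0.02775021, 0.01571556]), 'gripper_width': 91.22856448560977}
scene {'fx': 421.2926115098402, 'fy': 421.2926115098402, 'cx': 280.73120512189337, 'cy': 212.0832992972764, 'R': array([[-0.73607308, -0.67666399,  0.01795145],
       [-0.45339568,  0.47316362, -0.75534664],
       [ 0.5026219 , -0.56412944, -0.65507954]]), 't': array([462.13202223, 262.42635583, 813.04712437])}
side {'fx': 493.8847294616508, 'fy': 493.8847294616508, 'cx': 292.17240935785895, 'cy': 214.7147928717879, 'R': array([[-0.96308623, -0.26821916,  0.02287784],
       [-0.12227146,  0.36015125, -0.92484635],
       [ 0.23982203, -0.89350409, -0.37965225]]), 't': array([ 551.58467202,  101.88033751, 1022.5596479 ])}
wrist {'fx': 339.9412907902113, 'fy': 339.9412907902113, 'cx': 279.47395809557906, 'cy': 208.0036024239541, 'R': array([[ 0.22758444, -0.97375365, -0.00302538],
       [-0.93198533, -0.21872053,  0.28907555],
       [-0.28215009, -0.06296949, -0.95730151]]), 't': array([-573.76263379,  -32.08318424,  393.11190965])}
```

View pics/scene0.png

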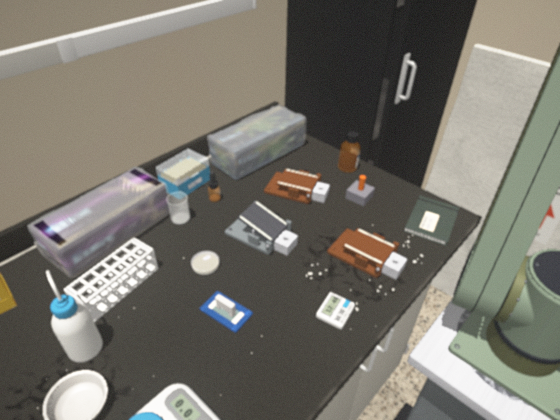

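View pics/side0.png

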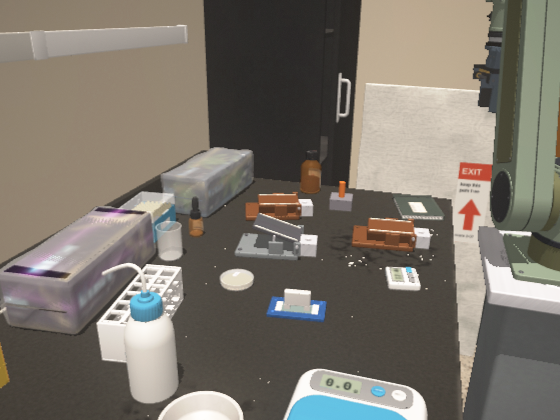

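View pics/wrist0.png

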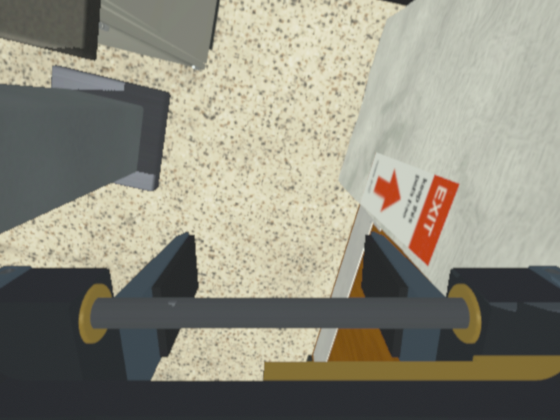

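The scene view shows the grey stage at about (262,225) with its flange at (286,241). The pin is in its block at (362,187) and the blue carrier at (227,310). The two brown stages are decoys. Next I'll measure positions.

```bash
cat > h.py <<'E'
import numpy as np, cv2
from workcell import state, imaging
def grab(n,save=None):
    s=state(); c=imaging.camera_info(n); p,d=imaging.grab_frame(n)
    if save: cv2.imwrite(f"pics/{save}.png",p[:,:,::-1])
    return p,d,c,s
def ray(c,u,v):
    R=np.array(c['R']);t=np.array(c['t'])
    o=-R.T@t; w=R.T@np.array([(u-c['cx'])/c['fx'],(v-c['cy'])/c['fy'],1.])
    return o,w
def onz(c,u,v,z):
    o,w=ray(c,u,v); return o+w*(z-o[2])/w[2]
def pt(c,d,u,v):
    o,w=ray(c,u,v); return o+w*d[int(round(v)),int(round(u))]
def cloud(c,d):
    R=np.array(c['R']);t=np.array(c['t'])
    v,u=np.mgrid[:d.shape[0],:d.shape[1]]
    P=np.stack([(u-c['cx'])/c['fx'],(v-c['cy'])/c['fy'],np.ones(d.shape)],-1)*d[...,None]
    return (P-t)@R
def proj(c,X):
    q=np.array(c['R'])@X+c['t']; return c['fx']*q[0]/q[2]+c['cx'],c['fy']*q[1]/q[2]+c['cy']
def tri(obs):
    A=np.zeros((3,3));b=np.zeros(3)
    for c,u,v in obs:
        o,w=ray(c,u,v);w=w/np.linalg.norm(w);M=np.eye(3)-np.outer(w,w);A+=M;b+=M@o
    return np.linalg.solve(A,b)
E
python3 - <<'E'
from h import *
Z={n:np.load(n+"0.npz") for n in("scene","side")}
for n in Z:
    z=Z[n];p=z['p'];d=z['d']; hsv=cv2.cvtColor(p,cv2.COLOR_RGB2HSV); P=cloud(z,d)
    H,S,V=[hsv[...,i].astype(int) for i in range(3)]
    org=(H<12)&(S>200)&(V>180); blue=(H>105)&(H<120)&(S>180)&(V>70)
    for nm,m in(("org",org),("blue",blue)):
        k,l,st,ce=cv2.connectedComponentsWithStats(m.astype(np.uint8))
        for i in range(1,k):
            if st[i,4]>25:
                q=P[(l==i)&(d>0)]; print(n,nm,st[i],ce[i].round(1),np.median(q,0).round(),q.min(0).round(),q.max(0).round())
p=Z['scene']['p'][165:345,180:400]; cv2.imwrite('pics/zs.png',cv2.resize(p[:,:,::-1],None,fx=3.4,fy=3.3,interpolation=2))
p=Z['side']['p'][170:330,225:365]; cv2.imwrite('pics/zd.png',cv2.resize(p[:,:,::-1],None,fx=4,fy=3.7,interpolation=2))
E
```

```text
(no output)
```

View pics/zs.png

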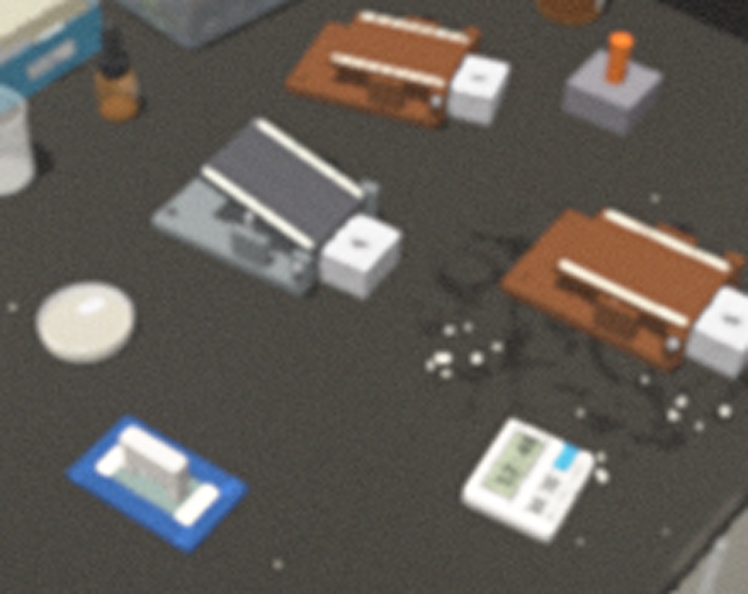

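View pics/zd.png

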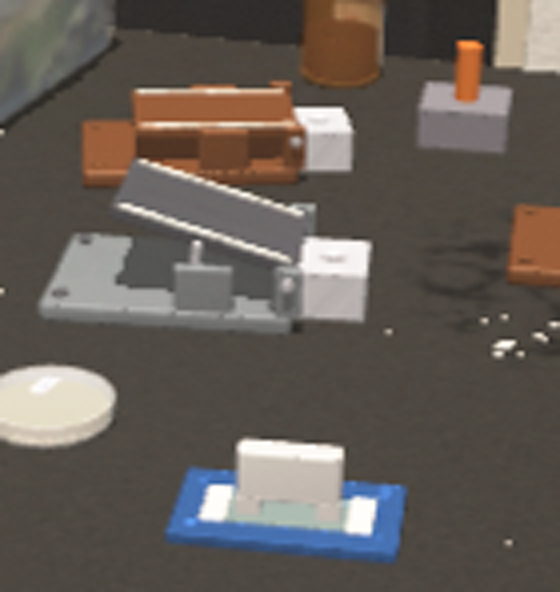

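The hole's mouth shows at about (286,239) in scene and (308,240) in side. My colour masks found nothing, so I'll check the HSV values.

```bash
python3 - <<'E'
from h import *
Z={n:np.load(n+"0.npz") for n in("scene","side")}
for n in Z:
    z=Z[n];p=z['p'];d=z['d']; hsv=cv2.cvtColor(p,cv2.COLOR_RGB2HSV); P=cloud(z,d)
    H,S,V=[hsv[...,i].astype(int) for i in range(3)]
    print(n,hsv[*((180,362) if n=='scene' else (188,342))],hsv[*((318,215) if n=='scene' else (316,280))])
    org=(H<14)&(S>190)&(V>150); blue=(H>100)&(H<125)&(S>120)&(V>50)
    roi=np.zeros(d.shape,bool); roi[165:345,180:400]=1
    for nm,m in(("org",org),("blue",blue)):
        k,l,st,ce=cv2.connectedComponentsWithStats((m&roi).astype(np.uint8))
        for i in range(1,k):
            if st[i,4]>15:
                q=P[(l==i)&(d>0)]; print(n,nm,st[i],ce[i].round(1),len(q)); 
                if len(q):print(np.median(q,0).round(),q.min(0).round(),q.max(0).round())
    # grey face plane by depth: 
c=Z
h=tri([(Z['scene'],286.5,238.6),(Z['side'],307.8,240)]);print('hole tri',h)
print(onz(Z['scene'],286.5,238.6,28),onz(Z['side'],307.8,240,28))
E
```

```text
scene [ 12 196 182] [108 160 161]
scene org [360 176   5  13  40] [361.6 181.6] 40
[ 490. -165.   59.] [ 487. -177.   36.] [ 498. -160.   68.]
scene blue [200 291  53  41 507] [225.8 314.1] 504
[462. 348.   5.] [425. 296.  -4.] [530. 367.   8.]
side [ 11 189 197] [108 144 124]
side blue [267 297  59  25 586] [296.7 311.3] 585
[465. 351.   8.] [422. 298.   2.] [522. 366.  10.]
hole tri [508.79727791 110.16765412  28.57321348]
[509.31764759 109.65470045  28.        ] [508.94200282 109.14280514  28.        ]
```

```bash
python3 - <<'E'
from h import *
Z={n:np.load(n+"0.npz") for n in("scene","side")}
for n in Z:
    z=Z[n];p=z['p'];d=z['d']; hsv=cv2.cvtColor(p,cv2.COLOR_RGB2HSV); P=cloud(z,d)
    H,S,V=[hsv[...,i].astype(int) for i in range(3)]
    roi=np.zeros(d.shape,bool); roi[165:345,180:400]=1
    blue=(H>100)&(H<125)&(S>100)&(V>50)&roi
    cs,_=cv2.findContours(blue.astype(np.uint8),0,2); cc=max(cs,key=cv2.contourArea)[:,0]
    W=np.array([onz(z,u,v,4)[:2] for u,v in cc],np.float32); print(n,'carrier rect',cv2.minAreaRect(W))
    # plane fit of face
    if n=='scene': poly=np.array([(256,206),(283,223),(270,236),(242,218)])
    else: poly=np.array([(262,217),(299,230),(297,236),(257,224)])
    m=np.zeros(d.shape,np.uint8);cv2.fillConvexPoly(m,poly,1); q=P[(m>0)&(d>0)]
    c=q.mean(0);
    for _ in range(4):
        U,s,Vt=np.linalg.svd(q-c,full_matrices=False);nn=Vt[2]*np.sign(Vt[2][2]);r=(q-c)@nn;k=abs(r)<2.5*r.std()+.1;q=q[k];c=q.mean(0)
    print('face n',nn,'c',c,'std',r.std(),'tilt',np.arccos(nn[2]),'az uphill',np.degrees(np.arctan2(-nn[1],-nn[0])),len(q))
    m2=(V>150)&(S<40)&roi
    fl=P[m2&(P[...,2]>20)&(P[...,2]<34)&(abs(P[...,0]-509)<45)&(abs(P[...,1]-110)<45)]
    if len(fl):print('flange',fl.mean(0),len(fl))
s=Z['scene'];d_=Z['side']
for (u,v,z) in [(362.5,176.5,68)]: print('pin top scene',onz(s,u,v,z))
print('pintop side',onz(d_,342,182,68))
E
```

```text
scene carrier rect ((475.475830078125, 332.136474609375), (98.13848876953125, 59.211090087890625), 7.879303932189941)
face n [-0.29337594 -0.05107083  0.95463204] c [574.50615438 122.42269482  51.97775067] std 1.3262456118625672 tilt 0.3023746574123392 az uphill 9.875081567285248 612
flange [510.79550637 112.34977702  26.11280321] 248
side carrier rect ((473.3153076171875, 329.6771240234375), (96.86692810058594, 63.189064025878906), 7.766401767730713)
face n [-0.29565275 -0.0556446   0.95367349] c [571.2000615  121.55393597  55.58821115] std 0.8000177803100399 tilt 0.3055771074513517 az uphill 10.658910230785079 330
flange [506.7208911  114.29440104  28.57187191] 223
pin top scene [ 493.73880568 -171.72927659   68.        ]
pintop side [ 490.0981547 -175.6856131   68.       ]
```

```bash
python3 - <<'E'
from h import *
Z={n:np.load(n+"0.npz") for n in("scene","side")};d=Z['side'];s=Z['scene']
for n,u,v,z in[('amber',311,190,0),('dropper',196,233,0),('beaker',170,256,0),('petri',237,277,14)]: print(n,onz(d,u,v,z).round())
for n,u,v,z in[('amber',349,170,0),('dropper',215,199,0),('beaker',179,220,0),('petri',205,262,14)]: print(n,onz(s,u,v,z).round())
def need(target,yaw_t):
    st=state(); 
E
cat >> h.py <<'E'
from scipy.spatial.transform import Rotation as Rt
def Rof(rpy): return Rt.from_euler('xyz',rpy,degrees=True)
def need(target,rpy=None):
    "cm delta in tool axes and twist rotvec deg from current measured pose"
    s=state(); R=Rof(s['ee_rot'])
    dp=R.inv().apply(np.array(target)-s['ee_pos'])/10
    tw=(R.inv()*Rof(rpy)).as_rotvec(degrees=True) if rpy is not None else None
    print('t',s['time_s'],'pos',s['ee_pos'].round(1),s['ee_rot'].round(1),'F',s['force'].round(1),'w',round(s['gripper_width'],1)); print('dp cm',dp.round(2),'twist',None if tw is None else tw.round(2))
E
python3 -c "
from h import *
need([480,-185,190],[-90,0,-170])"
```

```text
amber [ 594. -278.    0.]
dropper [773.  95.   0.]
beaker [774. 215.   0.]
petri [602. 277.  14.]
amber [ 588. -256.    0.]
dropper [770. 108.   0.]
beaker [771. 227.   0.]
petri [601. 281.  14.]
t 0.15 pos [ 130.9 -559.5  213.3] [ -90.1    0.  -166.8] F [0.5 0.2 0.2] w 91.3
dp cm [-42.52   2.37 -28.51] twist [0.07 3.17 0.  ]
```

```bash
python3 -m pendant '[{"delta_pos":[-4,0,-2.7],"twist":[0,0.6,0],"grip":100},{"delta_pos":[-8,0,-5.4],"twist":[0,1.2,0],"grip":100},{"delta_pos":[-12,0,-8],"twist":[0,2,0],"grip":100},{"delta_pos":[-16,0,-10.7],"twist":[0,3,0],"grip":100},{"delta_pos":[-20,0,-13.4],"twist":[0,3.2,0],"grip":100}]' 10; python3 -m pendant '[{"delta_pos":[-4,0,-2.7],"twist":[0,0,0],"grip":60},{"delta_pos":[-8,0,-5.4],"twist":[0,0,0],"grip":60},{"delta_pos":[-12,0,-8],"twist":[0,0,0],"grip":60},{"delta_pos":[-16,0.5,-10.7],"twist":[0,0,0],"grip":60},{"delta_pos":[-20,1,-13.4],"twist":[0,0,0],"grip":60}]'; python3 -m pendant '[{"delta_pos":[-2,1,-1],"twist":[0,0,0],"grip":60},{"delta_pos":[-2,1.4,-1],"twist":[0,0,0],"grip":60},{"delta_pos":[-2,1.4,-1],"twist":[0,0,0],"grip":60},{"delta_pos":[-2,1.4,-1],"twist":[0,0,0],"grip":60},{"delta_pos":[-2,1.4,-1],"twist":[0,0,0],"grip":60}]'
python3 - <<'E'
from h import *
need([492,-173,150],[-90,0,-170])
p,d,c,s=grab('wrist','w1'); np.savez('w1.npz',p=p,d=d,**c)
print(c['R'],c['t'])
E
```

```text
time_s: 0.65
ee_pos: [296.1, -382.2, 213.8]
ee_rot: [-90.0, 0.0, -170.1]
force: [0.4, -0.6, 0.3]
gripper_width: 91.0
time_s: 1.15
ee_pos: [470.1, -215.7, 203.9]
ee_rot: [-90.0, 0.0, -170.0]
force: [1.1, -1.2, 0.8]
gripper_width: 55.3
time_s: 1.65
ee_pos: [486.3, -204.9, 190.4]
ee_rot: [-90.0, 0.0, -170.1]
force: [-0.3, 0.7, -0.4]
gripper_width: 54.5
t 1.65 pos [ 486.3 -204.9  190.4] [ -90.     0.  -170.1] F [-0.3  0.7 -0.4] w 54.5
dp cm [-1.11  4.04 -3.05] twist [-0.04 -0.13 -0.02]
[[ 0.1711722  -0.9852405  -0.00111062]
 [-0.94319441 -0.16419285  0.28883387]
 [-0.28475318 -0.0483928  -0.95737859]] [-284.69156801  399.98047366  498.07129885]
```

View pics/w1.png

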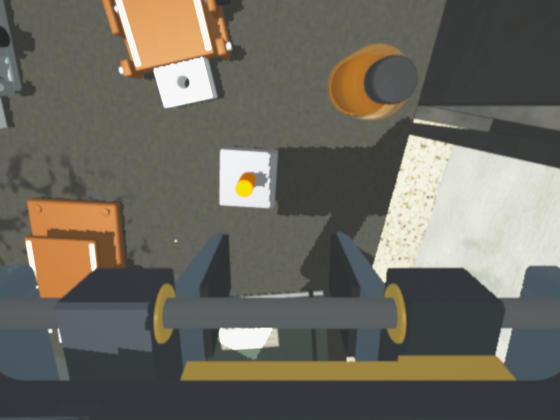

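The wrist view shows the pin top at about (245,188), standing in its light block at (219–277, 149–208).

```bash
python3 - <<'E'
from h import *
z=np.load('w1.npz');p=z['p'];hsv=cv2.cvtColor(p,cv2.COLOR_RGB2HSV);H,S,V=[hsv[...,i].astype(int) for i in range(3)]
roi=np.zeros(H.shape,bool);roi[140:215,212:285]=1
m=(H>5)&(H<35)&(S>150)&roi&(V>120)
P=cloud(z,z['d'])
ys,xs=np.nonzero(m);print(xs.min(),xs.max(),ys.min(),ys.max()); 
yl=m&(H>=20);ys,xs=np.nonzero(yl);print('top',xs.mean(),ys.mean(),len(xs),onz(z,xs.mean(),ys.mean(),68), P[yl].mean(0))
print('mask cloud',np.median(P[m],0))
w=roi&~m&(V>150);cs,_=cv2.findContours(w.astype(np.uint8),0,2);cc=max(cs,key=cv2.contourArea)
# top face of block includes pin; use corners
r=cv2.minAreaRect(cc);print(r)
W=np.array([onz(z,u,v,28)[:2] for u,v in cc[:,0]],np.float32);print('block',cv2.minAreaRect(W))
need([492,-173,150],[-90,0,-170])
E
```

```text
236 254 173 196
top 243.76470588235293 187.97737556561086 221 [ 493.48560467 -171.23263271   68.        ] [ 493.42811939 -171.22236573   67.82795916]
mask cloud [ 496.36952001 -171.91551465   67.36812444]
((244.5, 178.0), (58.0, 51.0), 90.0)
block ((492.775146484375, -168.55914306640625), (57.69477462768555, 51.98672866821289), 6.914028167724609)
t 1.7 pos [ 486.4 -204.9  190.5] [ -90.     0.  -170.1] F [-0.7  0.1 -0.2] w 54.8
dp cm [-1.1   4.05 -3.05] twist [-0.04 -0.13 -0.03]
```

```bash
python3 -c "
from h import *
need([493.5,-171.3,42],[-90,0,-170])"
python3 -m pendant '[{"delta_pos":[-0.6,3,-1.7],"twist":[0,0,0],"grip":60},{"delta_pos":[-1.3,6,-3.43],"twist":[0,0,0],"grip":60},{"delta_pos":[-1.28,9,-3.43],"twist":[0,0,0],"grip":60},{"delta_pos":[-1.28,10,-3.43],"twist":[0,0,0],"grip":60},{"delta_pos":[-1.28,10,-3.43],"twist":[0,0,0],"grip":60}]'
python3 -c "
from h import *
need([493.5,-171.3,42],[-90,0,-170]);grab('wrist','w2')"
```

```text
t 1.7 pos [ 486.4 -204.9  190.5] [ -90.     0.  -170.1] F [-0.7  0.1 -0.2] w 54.8
dp cm [-1.27 14.85 -3.2 ] twist [-0.04 -0.13 -0.03]
time_s: 2.2
ee_pos: [492.7, -168.3, 89.2]
ee_rot: [-90.1, -0.1, -170.1]
force: [0.2, -0.0, 1.4]
gripper_width: 54.9
t 2.2 pos [ 492.7 -168.3   89.2] [-9.010e+01 -1.000e-01 -1.701e+02] F [ 0.2 -0.   1.4] w 54.9
dp cm [-0.04  4.72  0.32] twist [ 0.06 -0.09  0.12]
```

View pics/w2.png

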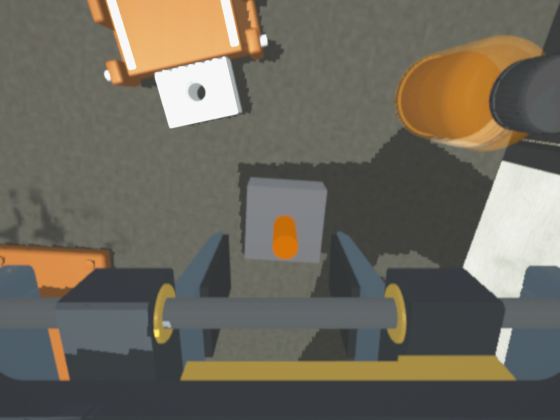

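```bash
python3 -m pendant '[{"delta_pos":[0,2,0.2],"twist":[0,0,0],"grip":60},{"delta_pos":[0,4,0.2],"twist":[0,0,0],"grip":60},{"delta_pos":[0,4.7,0.2],"twist":[0,0,0],"grip":60},{"delta_pos":[0,4.7,0.2],"twist":[0,0,0],"grip":40},{"delta_pos":[0,4.7,0.2],"twist":[0,0,0],"grip":30}]' 
python3 -c "
from h import *
need([493.5,-171.3,42],[-90,0,-170]);grab('side','s3')"
python3 -m pendant '[{"delta_pos":[0,0,0],"twist":[0,0,0],"grip":0},{"delta_pos":[0,0,0],"twist":[0,0,0],"grip":0},{"delta_pos":[0,0,0],"twist":[0,0,0],"grip":0},{"delta_pos":[0,0,0],"twist":[0,0,0],"grip":0},{"delta_pos":[0,0,0],"twist":[0,0,0],"grip":0}]' 25
python3 -c "
from h import *
need([493.5,-171.3,42],[-90,0,-170]);p,d,c,s=grab('wrist','w3')"
```

```text
time_s: 2.75
ee_pos: [495.0, -170.5, 44.2]
ee_rot: [-89.9, 0.1, -170.1]
force: [0.1, 0.8, 0.7]
gripper_width: 41.5
t 2.75 pos [ 495.  -170.5   44.2] [-8.990e+01  1.000e-01 -1.701e+02] F [0.1 0.8 0.7] w 41.5
dp cm [0.16 0.22 0.05] twist [-0.08 -0.05 -0.12]
time_s: 3.3
ee_pos: [494.3, -170.1, 43.4]
ee_rot: [-90.0, 0.0, -170.0]
force: [-0.5, -0.2, 3.7]
gripper_width: 14.7
t 3.3 pos [ 494.3 -170.1   43.4] [ -90.    0. -170.] F [-0.5 -0.2  3.7] w 14.7
dp cm [0.1  0.14 0.1 ] twist [-0.04 -0.03 -0.05]
```

View pics/w3.png

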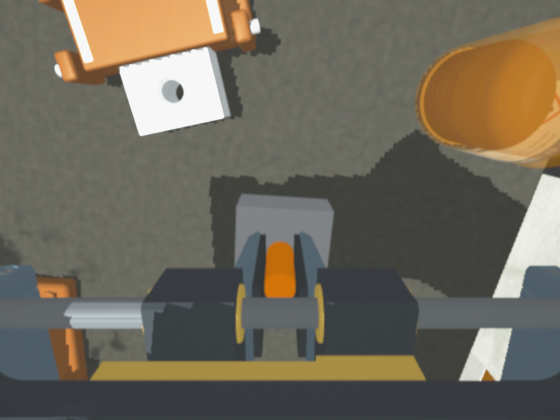

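The pin is gripped: the pads are on both sides of it and the opening reads 14.7 mm. Lifting.

```bash
python3 -m pendant '[{"delta_pos":[0,-1.5,0],"twist":[0,0,0],"grip":0},{"delta_pos":[0,-3,0],"twist":[0,0,0],"grip":0},{"delta_pos":[0,-5,0],"twist":[0,0,0],"grip":0},{"delta_pos":[0,-8,0],"twist":[0,0,0],"grip":0},{"delta_pos":[0,-10,0],"twist":[0,0,0],"grip":0}]' 
python3 -m pendant '[{"delta_pos":[0,0,-4.5],"twist":[0,0,0],"grip":0},{"delta_pos":[0,0,-9],"twist":[0,0,0],"grip":0},{"delta_pos":[0,0,-13.5],"twist":[0,0,0],"grip":0},{"delta_pos":[0,0,-18],"twist":[0,0,0],"grip":0},{"delta_pos":[0,0,-22],"twist":[0,0,0],"grip":0}]' 
python3 -m pendant '[{"delta_pos":[0,0,0],"twist":[0,0,0],"grip":0},{"delta_pos":[0,0,0],"twist":[0,0,0],"grip":0},{"delta_pos":[0,0,0],"twist":[0,0,0],"grip":0},{"delta_pos":[0,0,0],"twist":[0,0,0],"grip":0},{"delta_pos":[0,0,0],"twist":[0,0,0],"grip":0}]' 
python3 -c "
from h import *
need([509,110,140],[-90,0,-170]);p,d,c,s=grab('wrist','w4');np.savez('w4.npz',p=p,d=d,**c)
p,d,c,s=grab('side','s4')"
```

```text
time_s: 3.85
ee_pos: [494.2, -169.9, 144.2]
ee_rot: [-90.0, 0.0, -170.0]
force: [0.5, -0.2, -0.4]
gripper_width: 14.6
time_s: 4.35
ee_pos: [454.8, 48.6, 142.6]
ee_rot: [-90.0, -0.0, -170.0]
force: [0.2, -0.6, -0.8]
gripper_width: 14.7
time_s: 4.85
ee_pos: [456.1, 45.7, 142.8]
ee_rot: [-90.0, -0.0, -170.1]
force: [-0.3, -0.3, -1.0]
gripper_width: 14.5
t 4.85 pos [456.1  45.7 142.8] [ -90.    -0.  -170.1] F [-0.3 -0.3 -1. ] w 14.5
dp cm [-6.31  0.28 -5.43] twist [-0.01 -0.15  0.01]
```

View pics/w4.png

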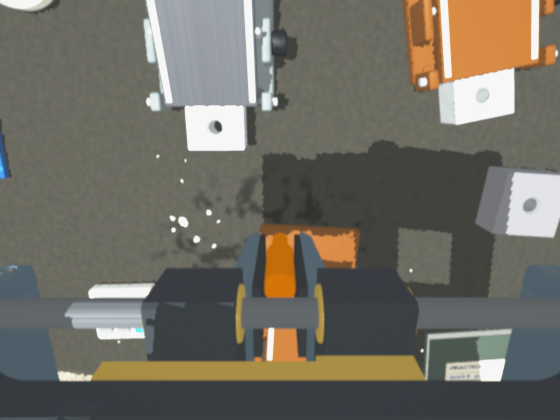

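View pics/s4.png

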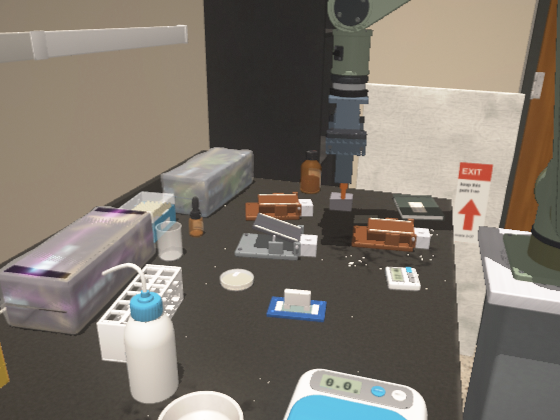

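The wrist view shows the flange hole at about (215,127), the stage uphill of it, and the pin held upright.

```bash
python3 - <<'E'
from h import *
z=np.load('w4.npz');p=z['p'];g=cv2.cvtColor(p,cv2.COLOR_RGB2GRAY)
r=p[60:165,140:290];cv2.imwrite('pics/w4z.png',cv2.resize(r[:,:,::-1],None,fx=5,fy=5,interpolation=2))
sub=g[112:142,200:232];m=sub<130
k,l,st,ce=cv2.connectedComponentsWithStats(m.astype(np.uint8))
for i in range(1,k):
  if st[i,4]>8:print(st[i],ce[i]+[200,112],onz(z,*(ce[i]+[200,112]),28))
hsv=cv2.cvtColor(p,cv2.COLOR_RGB2HSV);roi=np.zeros(g.shape,bool);roi[104:153,184:249]=1
w=(g>150)&roi;cs,_=cv2.findContours(w.astype(np.uint8),0,2);cc=max(cs,key=cv2.contourArea)
P=cloud(z,z['d'])
W=np.array([onz(z,u,v,28)[:2] for u,v in cc[:,0]],np.float32);print('flange',cv2.minAreaRect(W))
poly=np.array([(170,5),(235,5),(245,100),(168,100)]);m=np.zeros(g.shape,np.uint8);cv2.fillConvexPoly(m,poly,1);q=P[(m>0)&(z['d']>0)]
c=q.mean(0);U,s,Vt=np.linalg.svd(q-c,full_matrices=False);n=Vt[2]*np.sign(Vt[2][2]);print('face',n,c,np.arccos(n[2]),np.degrees(np.arctan2(-n[1],-n[0])),((q-c)@n).std())
E
```

```text
[14  9  8 11 59] [217.55932203 126.05084746] [512.92896846 107.4072282   28.        ]
flange ((511.7483215332031, 107.72577667236328), (36.69575881958008, 51.73591995239258), 9.844629287719727)
face [-0.29765138 -0.05340637  0.95317963] [562.28867418 118.84693808  49.34034242] 0.30721443734331194 10.17211072889384 0.7276198739613214
```

View pics/w4z.png

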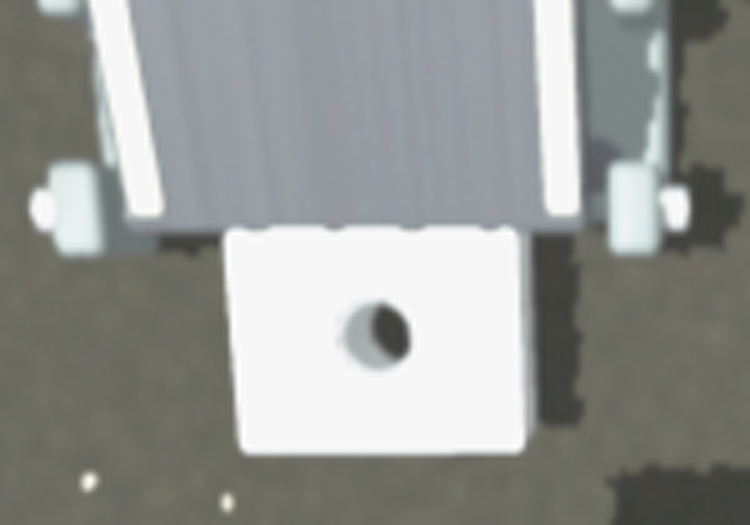

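```bash
python3 -c "
from h import *
z=np.load('w4.npz');print(onz(z,215.2,127.2,28));need([480,104,110],[-90,0,-170])"
```

```text
[511.68811698 109.20102719  28.        ]
t 4.95 pos [456.   46.  142.9] [ -90.    -0.  -170.1] F [ 0.1 -1.5  0.2] w 14.6
dp cm [-3.36  3.28 -5.3 ] twist [-0.01 -0.12  0.01]
```

```bash
python3 -m pendant '[{"delta_pos":[-1.7,1.6,-2.6],"twist":[0,0,0],"grip":0},{"delta_pos":[-3.4,3.3,-5.3],"twist":[0,-0.1,0],"grip":0},{"delta_pos":[-3.4,3.3,-5.3],"twist":[0,-0.1,0],"grip":0},{"delta_pos":[-3.4,3.3,-5.3],"twist":[0,-0.1,0],"grip":0},{"delta_pos":[-3.4,3.3,-5.3],"twist":[0,-0.1,0],"grip":0}]' 
python3 -c "
from h import *
need([510,110,90],[-90,0,-170]);p,d,c,s=grab('wrist','w5');np.savez('w5.npz',p=p,d=d,**c)
r=p[120:300,210:350];cv2.imwrite('pics/w5z.png',cv2.resize(r[:,:,::-1],None,fx=4,fy=3.3,interpolation=2))"
```

```text
time_s: 5.45
ee_pos: [480.1, 104.1, 110.2]
ee_rot: [-90.0, 0.0, -170.0]
force: [0.2, -0.4, -0.5]
gripper_width: 15.0
t 5.45 pos [480.1 104.1 110.2] [ -90.    0. -170.] F [ 0.2 -0.4 -0.5] w 15.0
dp cm [-3.04  2.02 -0.06] twist [-0.02  0.04 -0.01]
```

View pics/w5.png

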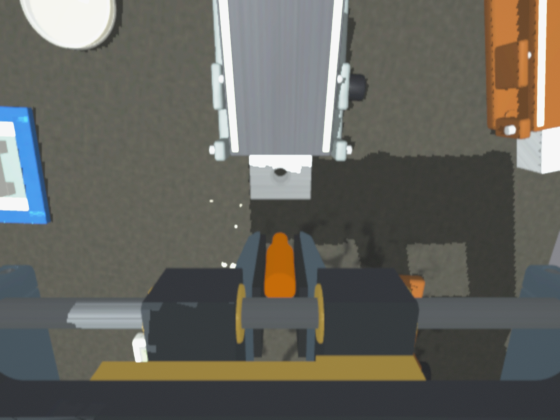

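Here the hole is at about (280,172), and the pin above it is in the same column.

```bash
python3 - <<'E'
from h import *
z=np.load('w5.npz');p=z['p']
r=p[140:210,235:325];cv2.imwrite('pics/w5z.png',cv2.resize(r[:,:,::-1],None,fx=8,fy=8,interpolation=2))
g=cv2.cvtColor(p,cv2.COLOR_RGB2GRAY)
print(onz(z,280,172,28))
P=cloud(z,z['d'])
cs=[(249,157),(311,157),(311,199),(250,199)]
for u,v in cs: print(onz(z,u,v,28))
# pin tip in image: rows 233-297
poly=np.array([(236,10),(325,10),(322,145),(243,145)]);m=np.zeros(g.shape,np.uint8);cv2.fillConvexPoly(m,poly,1);q=P[(m>0)&(z['d']>0)]
c=q.mean(0);U,s,Vt=np.linalg.svd(q-c,full_matrices=False);n=Vt[2]*np.sign(Vt[2][2]);print('face',n,c,np.arccos(n[2]),np.degrees(np.arctan2(-n[1],-n[0])),((q-c)@n).std())
for u,v in[(240,152),(327,152),(222,5),(344,5)]: print(P[v,u])
E
```

```text
[514.34319785 110.12317995  28.        ]
[521.43866898 134.77867478  28.        ]
[529.46659836  89.41083397  28.        ]
[497.77101136  82.92794823  28.        ]
[489.57242217 129.2149479   28.        ]
face [-0.29818707 -0.0547257   0.95293734] [577.55900338 120.35892331  54.06162327] 0.3080146575220125 10.399653152097773 0.683881527866159
[525.6899176  140.8018483   39.75855339]
[536.32866891  80.27644752  39.23044898]
[608.6163827  159.58935194  67.24082703]
[620.6978716   92.66824737  66.15587676]
```

View pics/w5z.png

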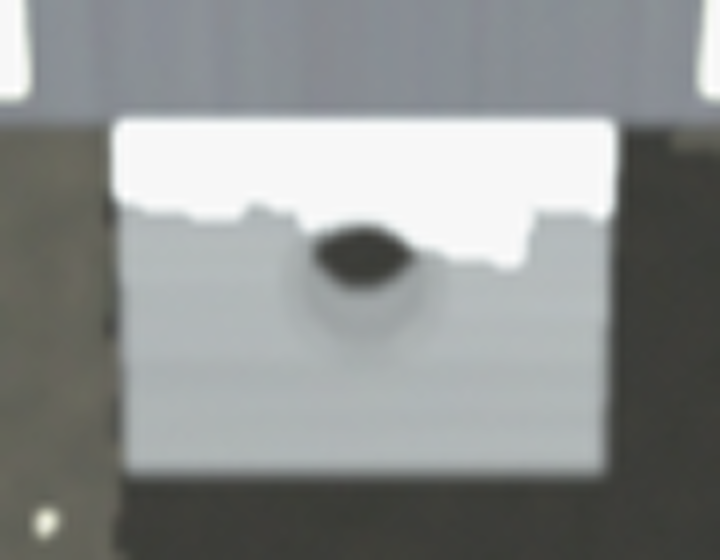

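```bash
python3 -c "
from h import *
z=np.load('w5.npz');print(onz(z,280.2,175.6,28))
need([512,109.8,74],[-90,0,-170])"
python3 -m pendant '[{"delta_pos":[-1.6,0,0],"twist":[0,0,0],"grip":0},{"delta_pos":[-3.25,1,0],"twist":[0,0,0],"grip":0},{"delta_pos":[-3.25,3,0],"twist":[0,0,0],"grip":0},{"delta_pos":[-3.25,3.62,0],"twist":[0,0,0],"grip":0},{"delta_pos":[-3.25,3.62,0],"twist":[0,0,0],"grip":0}]' 
python3 -c "
from h import *
need([512,109.8,74],[-90,0,-170]);
p,d,c,s=grab('wrist','w6');a=p[150:300,210:350]
q,d,c,s=grab('side','s6');b=q[140:290,250:390]
e,d,c,s=grab('scene','c6');e=e[165:265,235:340]
im=np.hstack([cv2.resize(x[:,:,::-1],(390,450),interpolation=2) for x in(a,b)]);cv2.imwrite('pics/m6.png',im);cv2.imwrite('pics/c6z.png',cv2.resize(e[:,:,::-1],None,fx=5,fy=5,interpolation=2))"
```

```text
[511.66030987 109.49436575  28.        ]
t 5.5 pos [480.2 104.1 110.4] [ -90.    0. -170.] F [ 0.1  0.4 -0.4] w 14.8
dp cm [-3.23  3.64 -0.01] twist [-0.02  0.02 -0.03]
time_s: 6.0
ee_pos: [511.2, 109.7, 73.2]
ee_rot: [-90.0, -0.1, -170.0]
force: [1.0, 0.1, -0.0]
gripper_width: 15.1
t 6.0 pos [511.2 109.7  73.2] [-9.0e+01 -1.0e-01 -1.7e+02] F [ 1.   0.1 -0. ] w 15.1
dp cm [-0.08 -0.08  0.01] twist [-0.01  0.02  0.13]
```

View pics/m6.png

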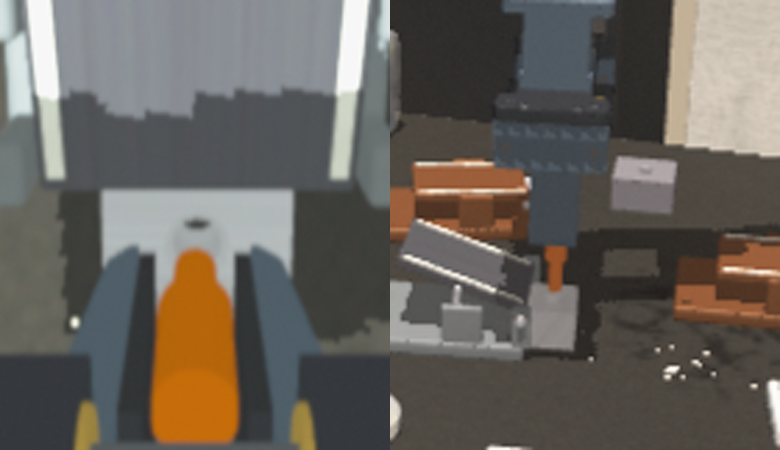

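View pics/c6z.png

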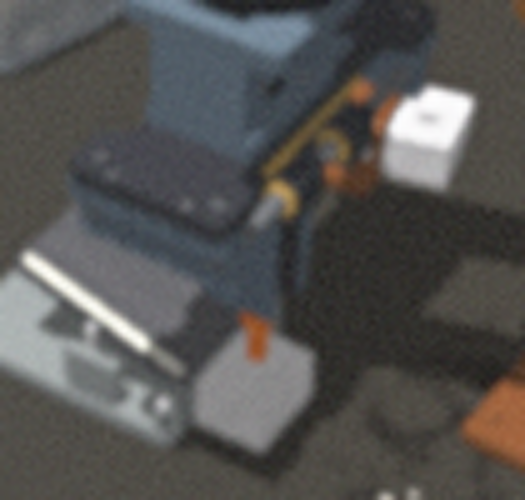

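The pin tip is over the hole and laterally centred in the wrist view. I'll descend gently and watch the force.

```bash
python3 -m pendant '[{"delta_pos":[-0.05,0.2,0],"twist":[0,0,0],"grip":0},{"delta_pos":[-0.05,0.4,0],"twist":[0,0,0],"grip":0},{"delta_pos":[-0.05,0.6,0],"twist":[0,0,0],"grip":0},{"delta_pos":[-0.05,0.8,0],"twist":[0,0,0],"grip":0},{"delta_pos":[-0.05,1,0],"twist":[0,0,0],"grip":0}]';python3 -m pendant '[{"delta_pos":[0,0.1,0],"twist":[0,0,0],"grip":0},{"delta_pos":[0,0.2,0],"twist":[0,0,0],"grip":0},{"delta_pos":[0,0.3,0],"twist":[0,0,0],"grip":0},{"delta_pos":[0,0.3,0],"twist":[0,0,0],"grip":0},{"delta_pos":[0,0.3,0],"twist":[0,0,0],"grip":0}]'
```

```text
time_s: 6.65
ee_pos: [512.8, 110.6, 63.6]
ee_rot: [-90.0, 0.0, -169.9]
force: [0.7, -0.5, -0.6]
gripper_width: 14.4
time_s: 7.15
ee_pos: [512.7, 110.5, 60.7]
ee_rot: [-90.0, 0.0, -169.9]
force: [0.0, 0.4, -0.6]
gripper_width: 14.9
```

No contact force at 7 mm below the mouth, so it is in. Continuing.

```bash
python3 -m pendant '[{"delta_pos":[0,0.3,0],"twist":[0,0,0],"grip":0},{"delta_pos":[0,0.6,0],"twist":[0,0,0],"grip":0},{"delta_pos":[0,0.9,0],"twist":[0,0,0],"grip":0},{"delta_pos":[0,1.2,0],"twist":[0,0,0],"grip":0},{"delta_pos":[0,1.2,0],"twist":[0,0,0],"grip":0}]';python3 -m pendant '[{"delta_pos":[0,0.15,0],"twist":[0,0,0],"grip":0},{"delta_pos":[0,0.3,0],"twist":[0,0,0],"grip":0},{"delta_pos":[0,0.45,0],"twist":[0,0,0],"grip":0},{"delta_pos":[0,0.5,0],"twist":[0,0,0],"grip":0},{"delta_pos":[0,0.5,0],"twist":[0,0,0],"grip":0}]'
```

```text
time_s: 7.65
ee_pos: [512.6, 110.5, 48.2]
ee_rot: [-90.0, -0.0, -169.9]
force: [1.3, -1.3, -0.3]
gripper_width: 14.8
time_s: 8.15
ee_pos: [512.7, 110.6, 43.6]
ee_rot: [-90.0, 0.0, -169.9]
force: [1.2, -1.2, -1.1]
gripper_width: 14.7
```

```bash
python3 -m pendant '[{"delta_pos":[0,0.05,0],"twist":[0,0,0],"grip":0},{"delta_pos":[0,0.1,0],"twist":[0,0,0],"grip":0},{"delta_pos":[0,0.12,0],"twist":[0,0,0],"grip":0},{"delta_pos":[0,0.12,0],"twist":[0,0,0],"grip":0},{"delta_pos":[0,0.12,0],"twist":[0,0,0],"grip":0}]'
python3 -m pendant '[{"delta_pos":[0,0,0],"twist":[0,0,0],"grip":30},{"delta_pos":[0,0,0],"twist":[0,0,0],"grip":45},{"delta_pos":[0,0,0],"twist":[0,0,0],"grip":45},{"delta_pos":[0,0,0],"twist":[0,0,0],"grip":45},{"delta_pos":[0,0,0],"twist":[0,0,0],"grip":45}]'
python3 -m pendant '[{"delta_pos":[0,-2,0],"twist":[0,0,0],"grip":45},{"delta_pos":[0,-5,0],"twist":[0,0,0],"grip":45},{"delta_pos":[0,-8,0],"twist":[0,0,0],"grip":45},{"delta_pos":[0.5,-11,0],"twist":[0,0,0],"grip":45},{"delta_pos":[2,-11,0],"twist":[0,0,0],"grip":45}]'
python3 -c "
from h import *
need([475,331,140],[-90,0,-172]);
p,d,c,s=grab('wrist','w7');np.savez('w7.npz',p=p,d=d,**c)
q,d,c,s=grab('side','s7');np.savez('s7.npz',p=q,d=d,**c);b=q[180:270,250:360]
e,d,c,s=grab('scene','c7');np.savez('c7.npz',p=e,d=d,**c);e=e[165:265,235:340]
cv2.imwrite('pics/m7.png',np.hstack([cv2.resize(x[:,:,::-1],(390,450),interpolation=2) for x in(b,e)]))"
```

```text
time_s: 8.65
ee_pos: [512.9, 110.6, 43.4]
ee_rot: [-90.0, 0.0, -169.9]
force: [-0.1, -0.8, 5.3]
gripper_width: 14.7
time_s: 9.15
ee_pos: [512.6, 110.6, 42.4]
ee_rot: [-90.0, -0.0, -169.9]
force: [-0.1, 0.6, 0.1]
gripper_width: 41.1
time_s: 9.65
ee_pos: [496.6, 107.8, 156.6]
ee_rot: [-90.0, 0.6, -169.9]
force: [0.2, -0.6, 0.2]
gripper_width: 41.1
t 9.65 pos [496.6 107.8 156.6] [ -90.     0.6 -169.9] F [ 0.2 -0.6  0.2] w 41.1
dp cm [ -1.75   1.68 -22.35] twist [ 0.02  2.06 -0.57]
```

View pics/m7.png

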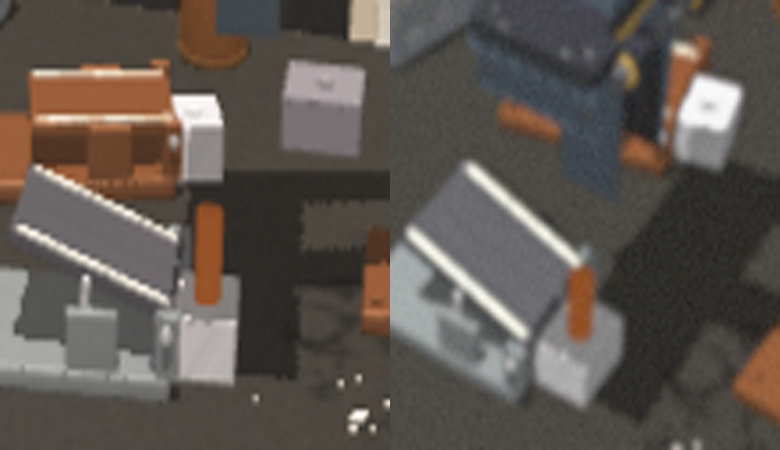

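View pics/w7.png

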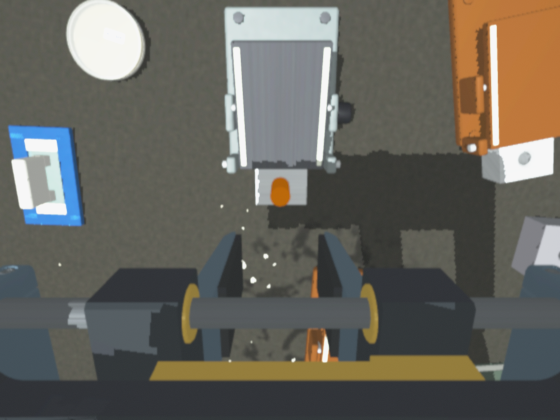

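The pin is home, upright and free. Next, the face's centre line from the white lines, and the carrier.

```bash
python3 - <<'E'
from h import *
z=np.load('w7.npz');p=z['p'];d=z['d'];hsv=cv2.cvtColor(p,cv2.COLOR_RGB2HSV);H,S,V=[hsv[...,i].astype(int) for i in range(3)]
P=cloud(z,d)
poly=np.array([(243,46),(322,46),(316,158),(248,158)]);m=np.zeros(V.shape,np.uint8);cv2.fillConvexPoly(m,poly,1);q=P[(m>0)&(d>0)]
c=q.mean(0);U,s,Vt=np.linalg.svd(q-c,full_matrices=False);n=Vt[2]*np.sign(Vt[2][2]);t=np.arccos(n[2]);print('face',n,c,'tilt',t,np.degrees(t),np.degrees(np.arctan2(-n[1],-n[0])),((q-c)@n).std())
def onpl(u,v):
    o,w=ray(z,u,v);return o+w*((c-o)@n)/(w@n)
roi=np.zeros(V.shape,bool);roi[42:168,230:335]=1
w=((V>190)&(S<40)&roi).astype(np.uint8);k,l,st,ce=cv2.connectedComponentsWithStats(w)
L=[]
for i in range(1,k):
  if st[i,4]>100 and st[i,3]>60:
    ys,xs=np.nonzero(l==i);X=np.array([onpl(a,b) for a,b in zip(xs,ys)]);cen=X.mean(0);dr=np.linalg.svd(X-cen,full_matrices=False)[2][0];dr*=np.sign(dr[0])
    e=(X-cen)@dr;print(st[i],cen,'az',np.degrees(np.arctan2(dr[1],dr[0])),'len',np.ptp(e));L.append((cen,dr))
if len(L)==2:
  dr=L[0][1]+L[1][1];dr/=np.linalg.norm(dr);mid=(L[0][0]+L[1][0])/2;g=L[0][0]-L[1][0];print('gap',np.linalg.norm(g-dr*(g@dr)))
  az=np.arctan2(dr[1],dr[0]);u=np.array([np.cos(az),np.sin(az),0]);hole=np.array([512.,110,28])
  low=hole+16*u+[0,0,10];print('az',np.degrees(az),'low',low,'plane resid low',(low-c)@n)
  v=np.array([-u[1],u[0],0]);print('lateral of mid vs hole',(mid-hole)@v, 'mid along',(mid-hole)@u)
  seat=low+42*(np.cos(t)*u+np.sin(t)*np.array([0,0,1]));print('seat',seat,'resid',(seat-c)@n)
# carrier
b=((H>100)&(H<125)&(S>120)&(V>50));b[:, 120:]=0
cs,_=cv2.findContours(b.astype(np.uint8),0,2);cc=max(cs,key=cv2.contourArea)
W=np.array([onz(z,a,bb,6)[:2] for a,bb in cc[:,0]],np.float32);print('carrier',cv2.minAreaRect(W))
E
```

```text
face [-0.29786932 -0.05332893  0.95311589] [581.61617525 121.17329675  55.38408691] tilt 0.30742517105217554 17.61416481737707 10.150389256045333 0.6894728444683124
[230  42   8 111 379] [566.39004104 158.1764867   52.69600044] az 7.564179210232466 len 83.33791478523956
[233  47  14 120 828] [572.69781999 152.92476771  54.37347255] az 9.975870330165694 len 92.95420836710713
[316  47  19 118 960] [584.47993139  88.77704311  54.46643113] az 10.832486419852097 len 91.0430552340209
carrier ((475.1378173828125, 331.58251953125), (96.3687744140625, 58.7509880065918), 7.939785480499268)
```

```bash
python3 -c "
from h import *
need([476,332.3,130],[-90,0,-172.1])"
python3 -m pendant '[{"delta_pos":[-0.4,0.5,-4.6],"twist":[0,0.5,0],"grip":45},{"delta_pos":[-0.8,1,-9.2],"twist":[0,1,0],"grip":45},{"delta_pos":[-1.2,1.5,-13.8],"twist":[0,1.5,0],"grip":45},{"delta_pos":[-1.6,2,-18.4],"twist":[0,2.1,0],"grip":45},{"delta_pos":[-1.8,2.6,-22],"twist":[0,2.1,0],"grip":45}]'
python3 -m pendant '[{"delta_pos":[0,0,0],"twist":[0,0,0],"grip":45},{"delta_pos":[0,0,0],"twist":[0,0,0],"grip":45},{"delta_pos":[0,0,0],"twist":[0,0,0],"grip":45},{"delta_pos":[0,0,0],"twist":[0,0,0],"grip":45},{"delta_pos":[0,0,0],"twist":[0,0,0],"grip":45}]'
python3 -c "
from h import *
need([476,332.3,80],[-90,0,-172.1]);
p,d,c,s=grab('wrist','w8');np.savez('w8.npz',p=p,d=d,**c)"
```

```text
t 9.8 pos [492.5 107.  152.6] [ -90.    -0.  -169.9] F [0.5 0.  0.4] w 40.8
dp cm [ -2.32   2.26 -22.47] twist [-0.    2.17  0.  ]
time_s: 10.3
ee_pos: [472.2, 329.6, 125.2]
ee_rot: [-90.0, -0.0, -172.0]
force: [0.4, -0.8, -0.3]
gripper_width: 41.3
time_s: 10.8
ee_pos: [472.7, 325.8, 126.7]
ee_rot: [-90.0, 0.0, -172.1]
force: [-0.4, -0.0, -0.4]
gripper_width: 40.7
t 10.8 pos [472.7 325.8 126.7] [ -90.     0.  -172.1] F [-0.4 -0.  -0.4] w 40.7
dp cm [-0.42  4.67 -0.59] twist [-0.   -0.03 -0.02]
```

View pics/w8.png

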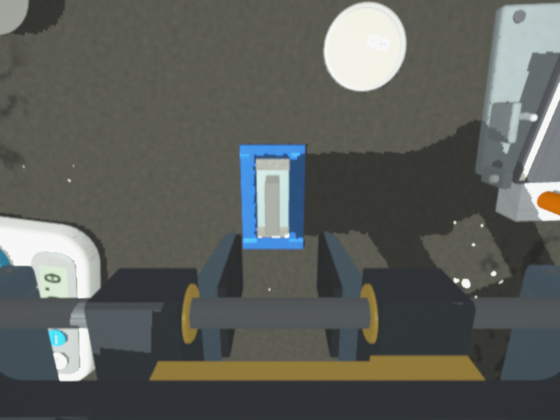

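The wrist view shows the carrier at (240–305, 146–248) with its handle along column 272, slightly left of the finger centre at 280.

```bash
python3 - <<'E'
from h import *
z=np.load('w8.npz');p=z['p'];d=z['d'];hsv=cv2.cvtColor(p,cv2.COLOR_RGB2HSV);H,S,V=[hsv[...,i].astype(int) for i in range(3)]
b=((H>100)&(H<125)&(S>120)&(V>50));b[:,:220]=0;b[:,320:]=0;b[260:]=0
cs,_=cv2.findContours(b.astype(np.uint8),0,2);cc=max(cs,key=cv2.contourArea)
W=np.array([onz(z,a,bb,6)[:2] for a,bb in cc[:,0]],np.float32);r=cv2.minAreaRect(W);print('carrier',r)
P=cloud(z,d);m=np.zeros(V.shape,bool);m[150:250,240:305]=1;q=P[m&(P[...,2]>30)&(P[...,2]<45)];print('handle',q.min(0),q.max(0),q.mean(0),np.median(q[:,2]));print(cv2.minAreaRect(q[:,:2].astype(np.float32)))
need([r[0][0]+.8,r[0][1]+.9,60],[-90,0,r[2]-180])
E
```

```text
carrier ((475.4463195800781, 333.17950439453125), (95.4164047241211, 56.3873176574707), 7.871784687042236)
handle [453.18349476 324.27764614  30.01190374] [496.88747516 341.43177213  39.84077904] [476.20811098 332.85606895  37.51784148] 37.62605478847346
((474.9568786621094, 332.96588134765625), (43.325836181640625, 11.878573417663574), 7.862178325653076)
t 10.85 pos [472.6 326.  126.8] [ -90.     0.  -172.1] F [0.2 0.9 0.4] w 41.2
dp cm [-0.46  6.68 -0.75] twist [ 0.    0.01 -0.02]
```

```bash
python3 -m pendant '[{"delta_pos":[-0.45,2,-0.75],"twist":[0,0,0],"grip":45},{"delta_pos":[-0.45,4,-0.75],"twist":[0,0,0],"grip":45},{"delta_pos":[-0.45,6,-0.75],"twist":[0,0,0],"grip":45},{"delta_pos":[-0.45,7,-0.75],"twist":[0,0,0],"grip":45},{"delta_pos":[-0.45,7,-0.75],"twist":[0,0,0],"grip":45}]'
python3 -m pendant '[{"delta_pos":[0,1.5,0],"twist":[0,0,0],"grip":45},{"delta_pos":[0,3,0],"twist":[0,0,0],"grip":45},{"delta_pos":[0,4,0],"twist":[0,0,0],"grip":45},{"delta_pos":[0,4.4,0],"twist":[0,0,0],"grip":45},{"delta_pos":[0,4.4,0],"twist":[0,0,0],"grip":45}]'
python3 -c "
from h import *
need([476.2,334,12],[-90,0,-172.1]);
p,d,c,s=grab('wrist','w9')
q,d,c,s=grab('side','s9')"
```

```text
time_s: 11.35
ee_pos: [475.0, 334.0, 55.3]
ee_rot: [-89.9, -0.1, -172.1]
force: [0.2, -0.4, 0.2]
gripper_width: 41.3
time_s: 11.85
ee_pos: [475.8, 334.9, 12.6]
ee_rot: [-90.0, -0.0, -172.0]
force: [0.1, 0.2, 0.3]
gripper_width: 41.3
t 11.85 pos [475.8 334.9  12.6] [ -90.   -0. -172.] F [0.1 0.2 0.3] w 41.3
dp cm [-0.03  0.06  0.09] twist [-0.01  0.06  0.  ]
```

View pics/w9.png

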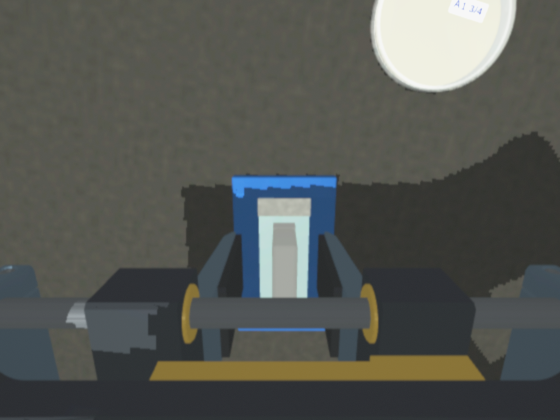

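View pics/s9.png

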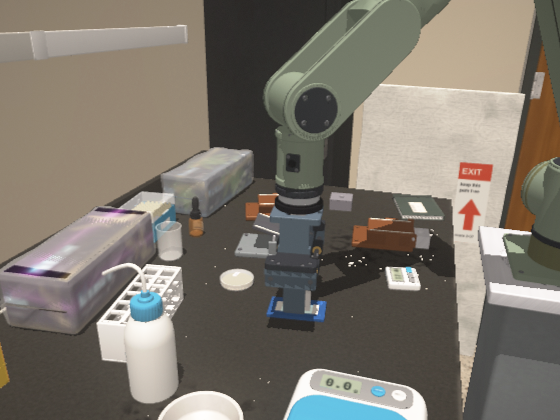

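The handle sits between the fingers and the carrier is square to them. Closing and lifting.

```bash
python3 -m pendant '[{"delta_pos":[0,0.05,0.1],"twist":[0,0,0],"grip":25},{"delta_pos":[0,0.05,0.1],"twist":[0,0,0],"grip":10},{"delta_pos":[0,0.05,0.1],"twist":[0,0,0],"grip":0},{"delta_pos":[0,0.05,0.1],"twist":[0,0,0],"grip":0},{"delta_pos":[0,0.05,0.1],"twist":[0,0,0],"grip":0}]' 35
python3 -c "
from h import *
need([476.2,334,12],[-90,0,-172.1])"
python3 -m pendant '[{"delta_pos":[0,-1.5,0],"twist":[0,0,0],"grip":0},{"delta_pos":[0,-3,0],"twist":[0,0,0],"grip":0},{"delta_pos":[0,-6,0],"twist":[0,0,0],"grip":0},{"delta_pos":[0,-9,0],"twist":[0,0,0],"grip":0},{"delta_pos":[0,-11,0],"twist":[0,0,0],"grip":0}]'
python3 -m pendant '[{"delta_pos":[0,0,0],"twist":[0,0,0],"grip":0},{"delta_pos":[0,0,0],"twist":[0,0,0],"grip":0},{"delta_pos":[0,0,0],"twist":[0,0,0],"grip":0},{"delta_pos":[0,0,0],"twist":[0,0,0],"grip":0},{"delta_pos":[0,0,0],"twist":[0,0,0],"grip":0}]'
python3 -c "
from h import *
need([476.2,334,12],[-90,0,-172.1])
p,d,c,s=grab('wrist','w10');np.savez('w10.npz',p=p,d=d,**c)
q,d,c,s=grab('side','s10');np.savez('s10.npz',p=q,d=d,**c)"
```

```text
time_s: 12.45
ee_pos: [475.9, 333.9, 12.2]
ee_rot: [-90.0, 0.0, -172.0]
force: [-0.6, -0.8, 0.8]
gripper_width: 12.0
t 12.45 pos [475.9 333.9  12.2] [ -90.    0. -172.] F [-0.6 -0.8  0.8] w 12.0
dp cm [-0.03  0.02 -0.01] twist [-0.01  0.07 -0.01]
time_s: 12.95
ee_pos: [476.3, 334.3, 123.9]
ee_rot: [-90.1, 0.1, -172.0]
force: [0.7, 0.1, -1.4]
gripper_width: 11.9
time_s: 13.45
ee_pos: [475.4, 333.6, 120.8]
ee_rot: [-89.9, -0.1, -172.0]
force: [-0.1, -0.4, -1.2]
gripper_width: 11.5
t 13.45 pos [475.4 333.6 120.8] [-8.99e+01 -1.00e-01 -1.72e+02] F [-0.1 -0.4 -1.2] w 11.5
dp cm [-0.11 10.88 -0.04] twist [-0.06  0.07  0.11]
```

View pics/w10.png

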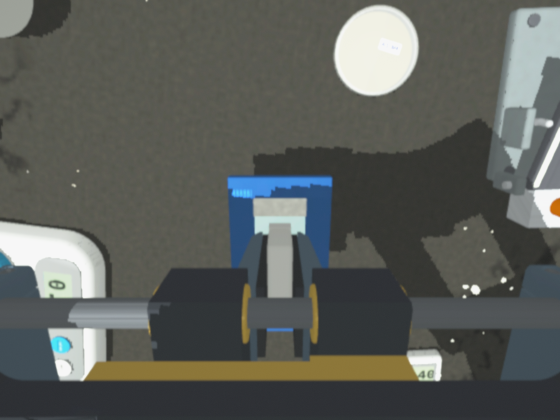

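View pics/s10.png

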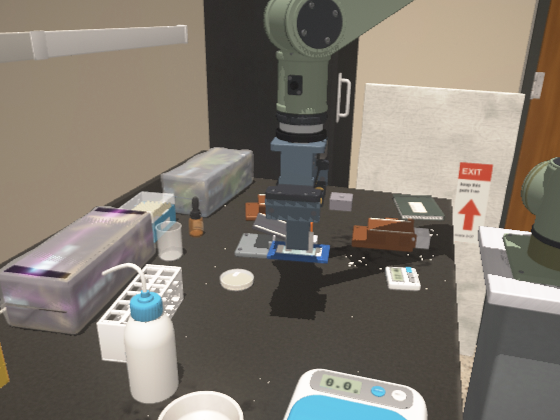

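Carrier held level and square. Next, the tilted pre-approach pose 60 mm off the face.

```bash
cat >> h.py <<'E'
AZ=np.radians(10.2);TL=0.3075
u=np.array([np.cos(AZ),np.sin(AZ),0]);zz=np.array([0,0,1.]);v_=np.array([-u[1],u[0],0])
sx=np.cos(TL)*u+np.sin(TL)*zz; nn=-np.sin(TL)*u+np.cos(TL)*zz
HOLE=np.array([512.4,110.3,28.]);SEAT=HOLE+16*u+10*zz+42*sx
RT=Rt.from_matrix(np.stack([-sx,-nn,np.cross(sx,nn)],1)); RPY=RT.as_euler('xyz',degrees=True)
OFF=12.2
def tgt(x,y,gap): return SEAT+x*sx+y*v_+(gap+OFF)*nn
def where():
    s=state();R=Rof(s['ee_rot']);o=s['ee_pos']+R.apply([0,OFF,0])-SEAT
    f=s['force'];print('seat xyz',(o@sx).round(2),(o@v_).round(2),(o@nn).round(2),'F s,v,n',(f@sx).round(1),(f@v_).round(1),(f@nn).round(1),'roterr',(RT.inv()*R).as_rotvec(degrees=True).round(2),'T',s['torque'].round(2),'w',s['gripper_width'].round(1),'t',s['time_s'])
E
python3 -c "
from h import *
print(SEAT,RPY);need(tgt(6,0,60),RPY)"
```

```text
[567.54439731 120.22204314  50.71242777] [ -90.          17.6184522 -169.8      ]
t 13.55 pos [475.6 333.8 121.3] [-9.00e+01 -1.00e-01 -1.72e+02] F [-0.5  0.7 -1.1] w 11.6
dp cm [-4.530e+00  1.000e-02  2.249e+01] twist [-0.38 -2.21 17.68]
```

```bash
python3 -m pendant '[{"delta_pos":[-0.5,-1,2],"twist":[0,-0.3,3],"grip":0},{"delta_pos":[-1,-2,6],"twist":[0,-0.8,7],"grip":0},{"delta_pos":[-2,-2,10],"twist":[-0.1,-1.2,11],"grip":0},{"delta_pos":[-3,-2,14],"twist":[-0.2,-1.6,15],"grip":0},{"delta_pos":[-4,-1,18],"twist":[-0.4,-2.2,17.7],"grip":0}]'
python3 -c "
from h import *
need(tgt(6,0,50),RPY);where()"
```

```text
time_s: 14.05
ee_pos: [541.0, 160.2, 133.4]
ee_rot: [-90.0, 18.0, -169.7]
force: [1.6, -0.2, -1.3]
gripper_width: 11.7
t 14.05 pos [541.  160.2 133.4] [ -90.    18.  -169.7] F [ 1.6 -0.2 -1.3] w 11.7
dp cm [0.1  2.23 4.41] twist [ 0.06  0.06 -0.38]Traceback (most recent call last):
  File "<string>", line 3, in <module>
    need(tgt(6,0,50),RPY);where()
                          ~~~~~^^
  File "h.py", line 44, in where
    f=s['force'];print('seat xyz',(o@sx).round(2),(o@v_).round(2),(o@nn).round(2),'F s,v,n',(f@sx).round(1),(f@v_).round(1),(f@nn).round(1),'roterr',(RT.inv()*R).as_rotvec(degrees=True).round(2),'T',s['torque'].round(2),'w',s['gripper_width'].round(1),'t',s['time_s'])
                                                                                                                                                                                                                                ^^^^^^^^^^^^^^^^^^^^^^^^
AttributeError: 'float' object has no attribute 'round'
```

```bash
sed -i "s/s\['gripper_width'\].round(1)/round(s['gripper_width'],1)/" h.py
python3 -m pendant '[{"delta_pos":[0,0,2],"twist":[0,0,0],"grip":0},{"delta_pos":[0,0,4.4],"twist":[0,0,0],"grip":0},{"delta_pos":[0.1,1,4.4],"twist":[0,0,0],"grip":0},{"delta_pos":[0.1,2.2,4.4],"twist":[0,0,0],"grip":0},{"delta_pos":[0.1,2.2,4.4],"twist":[0,0,0],"grip":0}]'
python3 -c "
from h import *
need(tgt(6,0,20),RPY);where()
p,d,c,s=grab('wrist','w11');np.savez('w11.npz',p=p,d=d,**c)
q,d,c,s=grab('side','s11')
e,d,c,s=grab('scene','c11')
cv2.imwrite('pics/m11.png',np.hstack([cv2.resize(x[:,:,::-1],(390,450),interpolation=2) for x in(q[140:290,220:360],e[135:275,205:340])]))"
```

```text
time_s: 14.55
ee_pos: [552.7, 119.4, 108.3]
ee_rot: [-90.1, 17.5, -169.8]
force: [-0.1, -0.9, -2.1]
gripper_width: 11.7
t 14.55 pos [552.7 119.4 108.3] [ -90.1   17.5 -169.8] F [-0.1 -0.9 -2.1] w 11.7
dp cm [-0.27  2.72  0.19] twist [0.07 0.01 0.17]
seat xyz 3.29 1.84 47.18 F s,v,n -0.9 -0.9 -1.9 roterr [-0.07 -0.01 -0.17] T [-0.04  0.21 -0.03] w 11.7 t 14.55
```

View pics/m11.png

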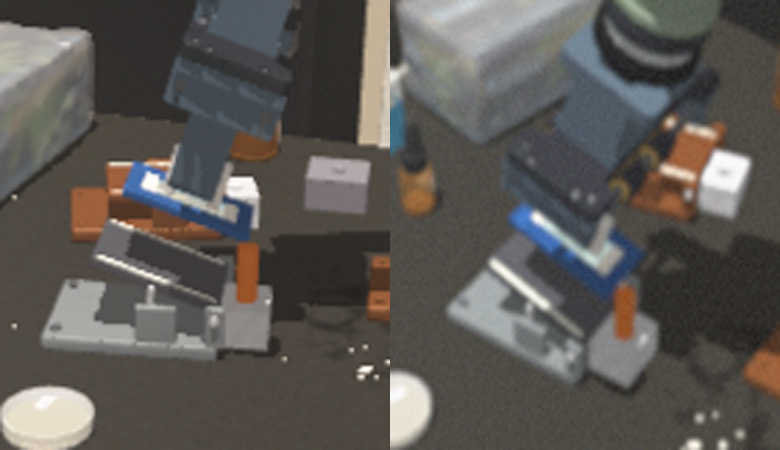

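View pics/w11.png

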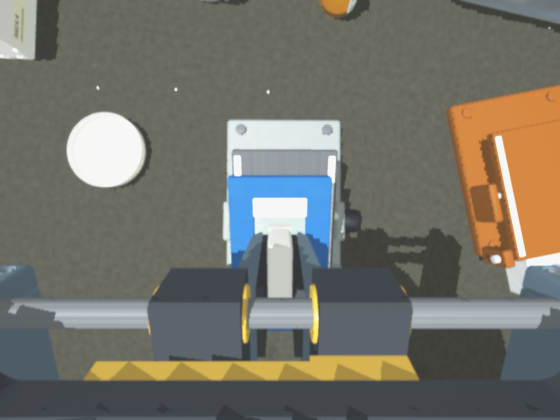

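The carrier is parallel to the face and centred. The vertical pin overhangs the slope direction, so I'll shift uphill and come down vertically to clear it.

```bash
python3 -c "
from h import *
need(tgt(19,0,44),RPY);need(tgt(10,0,14),RPY)"
python3 -m pendant '[{"delta_pos":[-0.8,0,0.1],"twist":[0,0,0.1],"grip":0},{"delta_pos":[-1.55,0.3,0.19],"twist":[0,0,0.17],"grip":0},{"delta_pos":[-1.2,1.3,0.19],"twist":[0,0,0.17],"grip":0},{"delta_pos":[-0.9,2.3,0.19],"twist":[0,0,0.17],"grip":0},{"delta_pos":[-0.67,3.3,0.19],"twist":[0,0,0.17],"grip":0}]'
python3 -m pendant '[{"delta_pos":[0,0,0],"twist":[0,0,0],"grip":0},{"delta_pos":[0,0,0],"twist":[0,0,0],"grip":0},{"delta_pos":[0,0,0],"twist":[0,0,0],"grip":0},{"delta_pos":[0,0,0],"twist":[0,0,0],"grip":0},{"delta_pos":[0,0,0],"twist":[0,0,0],"grip":0}]'
python3 -c "
from h import *
need(tgt(7,0,4),RPY);where()
p,d,c,s=grab('wrist','w12');np.savez('w12.npz',p=p,d=d,**c)
q,d,c,s=grab('side','s12')
e,d,c,s=grab('scene','c12')
cv2.imwrite('pics/m12.png',np.hstack([cv2.resize(x[:,:,::-1],(390,450),interpolation=2) for x in(q[170:270,250:340],e[155:265,225:325])]))"
```

```text
t 14.7 pos [553.7 119.9 110.3] [ -90.1   17.7 -169.7] F [ 0.6 -0.2 -2. ] w 12.0
dp cm [-1.4   0.48  0.21] twist [ 0.08  0.05 -0.05]
t 14.7 pos [553.7 119.9 110.3] [ -90.1   17.7 -169.7] F [ 0.6 -0.2 -2. ] w 12.0
dp cm [-0.5   3.48  0.22] twist [ 0.08  0.05 -0.05]
time_s: 15.2
ee_pos: [569.4, 119.8, 79.7]
ee_rot: [-90.1, 17.8, -169.8]
force: [-0.0, 0.2, -1.3]
gripper_width: 11.8
time_s: 15.7
ee_pos: [570.5, 120.0, 81.8]
ee_rot: [-90.1, 17.9, -169.8]
force: [0.3, 0.2, -1.7]
gripper_width: 11.8
t 15.7 pos [570.5 120.   81.8] [ -90.1   17.9 -169.8] F [ 0.3  0.2 -1.7] w 11.8
dp cm [ 0.53  1.25 -0.07] twist [ 0.05 -0.02 -0.3 ]
seat xyz 12.25 -0.72 16.52 F s,v,n -0.2 0.2 -1.7 roterr [-0.05  0.02  0.3 ] T [-0.03  0.22  0.05] w 11.8 t 15.7
```

View pics/m12.png

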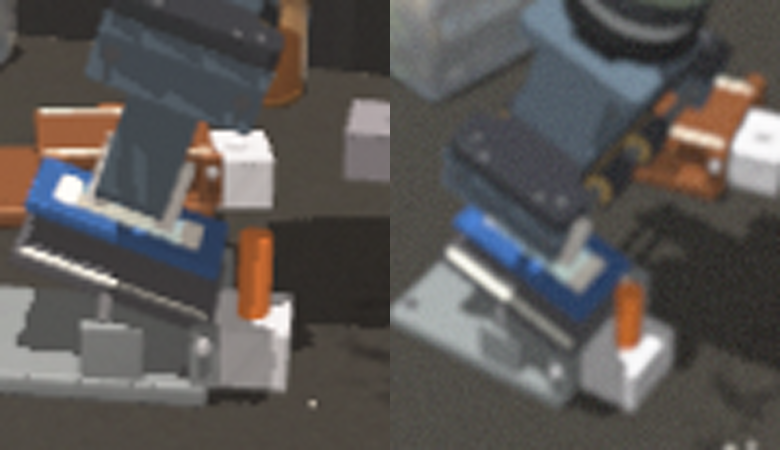

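View pics/w12.png

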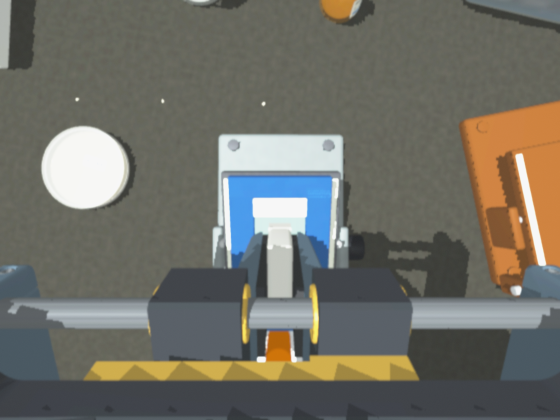

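Clear of the pin (well to its uphill side) and symmetric between the white lines. Going down to about 4 mm.

```bash
python3 -m pendant '[{"delta_pos":[0.15,0.35,-0.05],"twist":[0,0,-0.2],"grip":0},{"delta_pos":[0.3,0.7,-0.05],"twist":[0,0,-0.3],"grip":0},{"delta_pos":[0.45,1.0,-0.05],"twist":[0,0,-0.3],"grip":0},{"delta_pos":[0.55,1.25,-0.05],"twist":[0,0,-0.3],"grip":0},{"delta_pos":[0.55,1.25,-0.05],"twist":[0,0,-0.3],"grip":0}]'
python3 -c "
from h import *
where()"
python3 -m pendant '[{"delta_pos":[0.1,0,0],"twist":[0,0,0],"grip":0},{"delta_pos":[0.2,0,0],"twist":[0,0,0],"grip":0},{"delta_pos":[0.3,0,0],"twist":[0,0,0],"grip":0},{"delta_pos":[0.35,0,0],"twist":[0,0,0],"grip":0},{"delta_pos":[0.35,0,0],"twist":[0,0,0],"grip":0}]'
python3 -c "
from h import *
where();q,d,c,s=grab('side','s13')
e,d,c,s=grab('scene','c13')
cv2.imwrite('pics/m13.png',np.hstack([cv2.resize(x[:,:,::-1],(390,450),interpolation=2) for x in(q[170:270,250:340],e[155:265,225:325])]))"
```

```text
time_s: 16.35
ee_pos: [568.4, 120.1, 67.0]
ee_rot: [-90.1, 17.5, -169.8]
force: [-0.3, -0.5, -1.3]
gripper_width: 11.7
seat xyz 5.68 -0.23 3.1 F s,v,n -0.8 -0.5 -1.1 roterr [-0.04  0.02 -0.12] T [-0.01  0.25 -0.05] w 11.7 t 16.35
time_s: 16.85
ee_pos: [565.5, 119.6, 66.8]
ee_rot: [-90.1, 17.6, -169.8]
force: [-0.1, -0.1, -1.0]
gripper_width: 11.8
seat xyz 2.82 -0.2 3.73 F s,v,n -0.4 -0.0 -0.9 roterr [-0.05  0.02 -0.04] T [ 0.01  0.19 -0.02] w 11.8 t 16.85
```

View pics/m13.png

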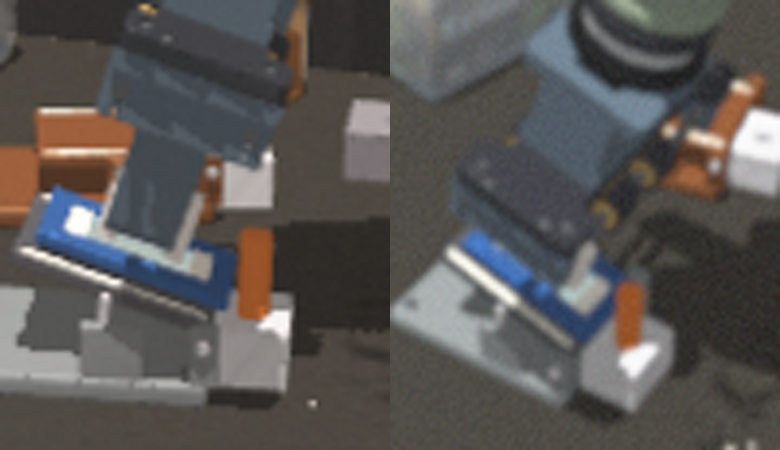

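```bash
python3 -m pendant '[{"delta_pos":[0.05,0.1,0],"twist":[0,0,0],"grip":0},{"delta_pos":[0.1,0.2,0],"twist":[0,0,0],"grip":0},{"delta_pos":[0.15,0.25,0],"twist":[0,0,0],"grip":0},{"delta_pos":[0.15,0.25,0],"twist":[0,0,0],"grip":0},{"delta_pos":[0.15,0.25,0],"twist":[0,0,0],"grip":0}]'
python3 -c "
from h import *
where()"
python3 -m pendant '[{"delta_pos":[0.05,0,0],"twist":[0,0,0],"grip":0},{"delta_pos":[0.1,0,0],"twist":[0,0,0],"grip":0},{"delta_pos":[0.15,0,0],"twist":[0,0,0],"grip":0},{"delta_pos":[0.15,0,0],"twist":[0,0,0],"grip":0},{"delta_pos":[0.15,0,0],"twist":[0,0,0],"grip":0}]'
python3 -c "
from h import *
where()"
```

```text
time_s: 17.45
ee_pos: [564.9, 119.5, 63.8]
ee_rot: [-90.1, 17.6, -169.8]
force: [-0.2, -0.4, -0.8]
gripper_width: 11.9
seat xyz 1.34 -0.21 1.09 F s,v,n -0.5 -0.4 -0.7 roterr [-0.05  0.02 -0.05] T [-0.    0.27  0.03] w 11.9 t 17.45
time_s: 17.95
ee_pos: [563.5, 119.3, 63.4]
ee_rot: [-90.1, 17.6, -169.8]
force: [-0.1, 0.3, -0.8]
gripper_width: 11.5
seat xyz -0.12 -0.21 1.15 F s,v,n -0.3 0.3 -0.7 roterr [-0.05  0.02 -0.04] T [-0.11  0.29  0.02] w 11.5 t 17.95
```

```bash
python3 -m pendant '[{"delta_pos":[0,0.04,0],"twist":[0,0,0],"grip":0},{"delta_pos":[0,0.08,0],"twist":[0,0,0],"grip":0},{"delta_pos":[0,0.12,0],"twist":[0,0,0],"grip":0},{"delta_pos":[0,0.12,0],"twist":[0,0,0],"grip":0},{"delta_pos":[0,0.12,0],"twist":[0,0,0],"grip":0}]'
python3 -c "
from h import *
where()
q,d,c,s=grab('side','s14');np.savez('s14.npz',p=q,d=d,**c)
e,d,c,s=grab('scene','c14');np.savez('c14.npz',p=e,d=d,**c)
cv2.imwrite('pics/m14.png',np.hstack([cv2.resize(x[:,:,::-1],(390,550),interpolation=2) for x in(q[200:260,270:325],e[190:265,255:315])]))"
```

```text
time_s: 18.45
ee_pos: [563.8, 119.4, 62.7]
ee_rot: [-90.1, 17.6, -169.8]
force: [-4.7, 0.4, 5.8]
gripper_width: 11.7
seat xyz -0.07 -0.16 0.36 F s,v,n -2.6 1.3 6.9 roterr [-0.05  0.02 -0.03] T [-0.18  0.41 -0.08] w 11.7 t 18.45
```

View pics/m14.png

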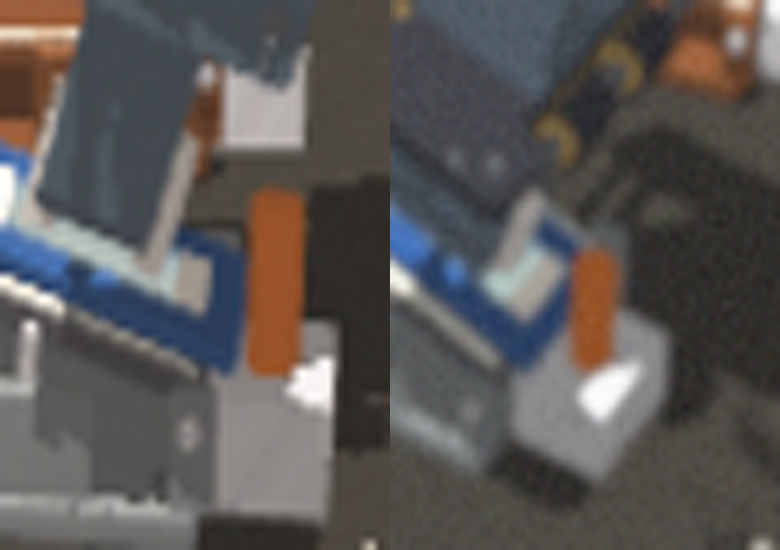

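Contact with the face at about 7 N. The side view shows roughly a 1-px gap at the pin, so I'll slide lightly down the slope until it meets the pin.

```bash
python3 -m pendant '[{"delta_pos":[0.04,0,0],"twist":[0,0,0],"grip":0},{"delta_pos":[0.08,0,0],"twist":[0,0,0],"grip":0},{"delta_pos":[0.12,0,0],"twist":[0,0,0],"grip":0},{"delta_pos":[0.15,0,0],"twist":[0,0,0],"grip":0},{"delta_pos":[0.15,0,0],"twist":[0,0,0],"grip":0}]'
python3 -c "
from h import *
where()"
python3 -m pendant '[{"delta_pos":[0.04,0,0],"twist":[0,0,0],"grip":0},{"delta_pos":[0.08,0,0],"twist":[0,0,0],"grip":0},{"delta_pos":[0.1,0,0],"twist":[0,0,0],"grip":0},{"delta_pos":[0.1,0,0],"twist":[0,0,0],"grip":0},{"delta_pos":[0.1,0,0],"twist":[0,0,0],"grip":0}]'
python3 -c "
from h import *
where()
q,d,c,s=grab('side','s15');np.savez('s15.npz',p=q,d=d,**c)
e,d,c,s=grab('scene','c15');np.savez('c15.npz',p=e,d=d,**c)
grab('wrist','w15')
cv2.imwrite('pics/m15.png',np.hstack([cv2.resize(x[:,:,::-1],(390,550),interpolation=2) for x in(q[200:260,270:325],e[190:265,255:315])]))"
```

```text
time_s: 19.05
ee_pos: [563.7, 119.3, 62.7]
ee_rot: [-90.1, 17.7, -169.8]
force: [-0.2, 1.1, 4.6]
gripper_width: 11.5
seat xyz -0.06 -0.18 0.42 F s,v,n 1.4 1.1 4.4 roterr [-0.05  0.02  0.13] T [ 0.01  0.17 -0.03] w 11.5 t 19.05
time_s: 19.55
ee_pos: [563.2, 119.2, 62.6]
ee_rot: [-90.1, 17.8, -169.8]
force: [-0.1, -0.2, 5.0]
gripper_width: 11.9
seat xyz -0.63 -0.17 0.45 F s,v,n 1.4 -0.2 4.8 roterr [-0.05  0.02  0.18] T [-0.03  0.01  0.04] w 11.9 t 19.55
```

View pics/m15.png

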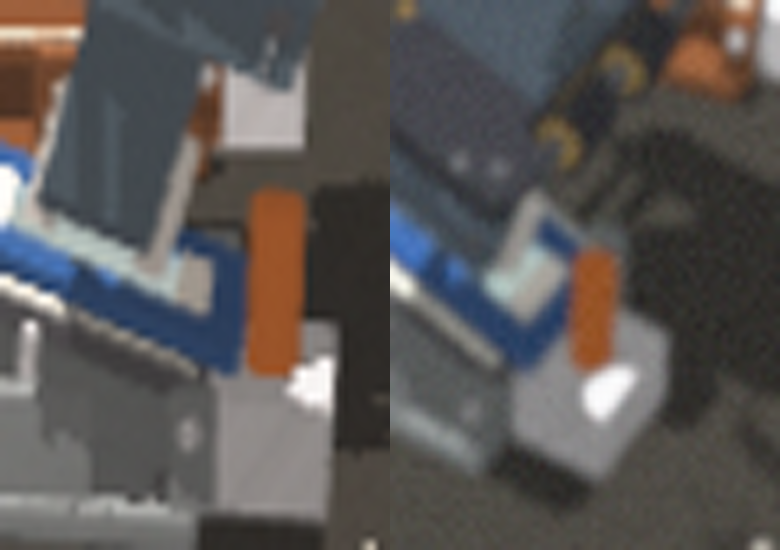

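View pics/w15.png

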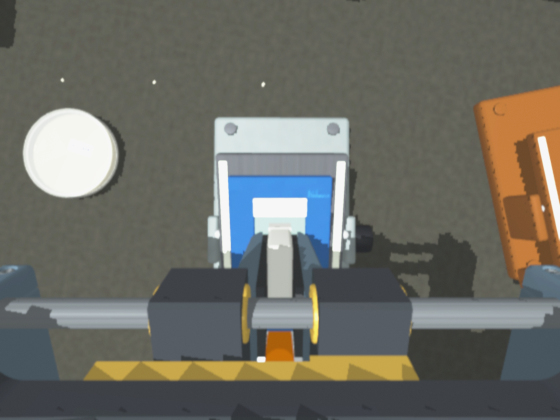

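```bash
python3 -m pendant '[{"delta_pos":[0.04,0.01,0],"twist":[0,0,0],"grip":0},{"delta_pos":[0.08,0.03,0],"twist":[0,0,0],"grip":0},{"delta_pos":[0.12,0.03,0],"twist":[0,0,0],"grip":0},{"delta_pos":[0.12,0.03,0],"twist":[0,0,0],"grip":0},{"delta_pos":[0.12,0.03,0],"twist":[0,0,0],"grip":0}]'
python3 -c "
from h import *
where()"
python3 -m pendant '[{"delta_pos":[0,0,0],"twist":[0,0,0],"grip":0},{"delta_pos":[0,0,0],"twist":[0,0,0],"grip":0},{"delta_pos":[0,0,0],"twist":[0,0,0],"grip":0},{"delta_pos":[0,0,0],"twist":[0,0,0],"grip":0},{"delta_pos":[0,0,0],"twist":[0,0,0],"grip":0}]'
python3 -c "
from h import *
where()
q,d,c,s=grab('side','s16');np.savez('s16.npz',p=q,d=d,**c)
e,d,c,s=grab('scene','c16');np.savez('c16.npz',p=e,d=d,**c)
cv2.imwrite('pics/m16.png',np.hstack([cv2.resize(x[:,:,::-1],(390,550),interpolation=2) for x in(q[200:260,270:325],e[190:265,255:315])]))
# pin axis: orange mask in side & scene
for z in(q,e):
    h=cv2.cvtColor(z,cv2.COLOR_RGB2HSV);m=(h[...,0]<14)&(h[...,1]>150);m[:215]=0;m[260:]=0;m[:,:280]=0;m[:,320:]=0
    k,l,st,ce=cv2.connectedComponentsWithStats(m.astype(np.uint8));i=1+np.argmax(st[1:,4]);print(st[i],ce[i])"
```

```text
time_s: 20.2
ee_pos: [562.9, 119.2, 62.5]
ee_rot: [-90.1, 17.9, -169.8]
force: [0.7, 0.4, 7.2]
gripper_width: 12.1
seat xyz -0.89 -0.16 0.5 F s,v,n 2.9 0.3 6.6 roterr [-0.05  0.01  0.28] T [-0.   -0.18  0.05] w 12.1 t 20.2
time_s: 20.7
ee_pos: [562.9, 119.2, 62.5]
ee_rot: [-90.1, 17.9, -169.8]
force: [1.6, 0.4, 7.3]
gripper_width: 11.9
seat xyz -0.9 -0.16 0.5 F s,v,n 3.8 0.1 6.4 roterr [-0.05  0.02  0.28] T [ 0.01 -0.2   0.03] w 11.9 t 20.7
[305 221   8  20 144] [308.50694444 230.39583333]
[284 225   6  15  71] [285.98591549 231.6056338 ]
```

View pics/m16.png

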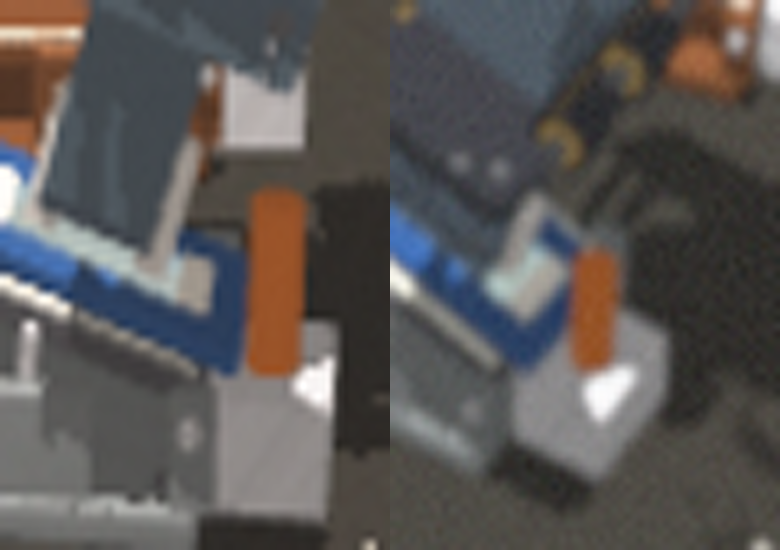

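```bash
python3 - <<'E'
from h import *
where()
p,d,c,s=grab('wrist','w17');P=cloud(c,d);hsv=cv2.cvtColor(p,cv2.COLOR_RGB2HSV)
b=(hsv[...,0]>100)&(hsv[...,0]<125)&(hsv[...,1]>150);b[:,:215]=0;b[:,345:]=0;b[270:]=0
f=np.zeros(b.shape,bool);f[157:172,232:330]=1
for n,m in(('carrier',b),('face strip',f)):
    q=P[m&(d>0)];k=q.mean(0)
    q=q[np.abs((q-SEAT)@nn)<20];k=q.mean(0);N=np.linalg.svd(q-k,full_matrices=False)[2][2];N*=np.sign(N[2])
    e=(q-SEAT);print(n,len(q),'n-height',np.median(e@nn),'v range',np.percentile(e@v_,[1,99]),'s max',(e@sx).max(),'angle',np.degrees(np.arccos(min(1,N@nn))))
E
```

```text
seat xyz -0.88 -0.16 0.5 F s,v,n 2.0 1.5 6.4 roterr [-0.05  0.02  0.28] T [-0.   -0.11  0.01] w 11.9 t 20.8
carrier 4645 n-height 6.279387096156509 v range [-27.17031976  26.97576015] s max 45.652730914123914 angle 0.211484343072255
face strip 1466 n-height 0.10646063272726941 v range [-26.4327538   25.55647118] s max 55.35059911935399 angle 0.09232366451657587
```

All checks agree. Handing in.

```bash
python3 -c "
from workcell import job
print(job.job_done())
from h import *; where()"
```

```text
the job is handed in; nothing more can be done
None
the job is handed in; nothing more can be done
```

I put the pin home in the flange hole and let it go. Then I gripped the carrier by its handle, tilted it to the face's slope of about 17.6°, and pressed it onto the face against the pin. I handed in at about 20.8 s, still gripping it; no verdict was reported.

**Last checks:**
- **Carrier position:** about 0.9 mm down the slope from the seat and 0.2 mm off centre, taken from the measured tool pose.
- **Flush:** the depth picture puts its top surface 6.3 mm above the face (6 mm expected) and parallel to it within about 0.2°.
- **Press:** about 6–7 N onto the face and 2–4 N along the slope. Grip was set to 35 N.
- **Pin:** upright and seated in the camera views, with the fingers clear of it.
- **Face:** the strip I could still see lay within 0.1 mm and 0.1° of its first measured plane, so the tilt had not shifted.
- **Bystanders:** the dish and bottles looked untouched in the pictures, but I did not measure them again.

**Less certain:**
- **Pin contact:** I judged this from the rising force along the slope and a gap of less than about 1 mm in the side view, not from a direct measurement.
- **Camera disagreement:** readings of the hole from the fixed cameras and the wrist camera differed by 2–3 mm. I used the wrist camera, corrected by where the pin was gripped, and the pin went in without touching the rim.

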